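# Clear the washed boards and bowls

## Task

Put the washing-up away: take every wooden board out of the dish rack, thread it by the hole in its handle onto the free end of the bent hanging rail and slide it round the bend without forcing it, so that it is left hanging on the straight part between the bend and the post. Nest the steel bowls upright inside one another on the counter, each smaller one in the next larger one that is there, and leave the glass jar, the mug and the little salt jar standing where they are.

Things in the scene. Friction and masses are not known exactly. Their poses are not given: they have to be found in the camera images.
- rail: hanging rail, fixed: a level round steel bar of 10 mm diameter, axis 170 mm above the counter, on one post; L-shaped from above. Origin on the counter; own frame (x, y in mm): post at (-95, 0), straight part along +x to (75, 0), 90 degree bend of 45 mm radius about (75, -45), entry arm along -y from (120, -45) to the free end (120, -130). Wooden foot 240 x 110 mm, 18 mm high, centre (-20, 0).
- rail_end (a point): tip of the rail's free round end, on the bar's axis, where the boards are threaded on; nothing stands above the bar
- rail_bend_out (a point): on the bar's axis, where the entry arm meets the bend
- rail_bend_in (a point): on the bar's axis, where the bend meets the straight part
- rail_post_top (a point): on the bar's axis line, above the post, at the other end of the straight part (the bar rounds down into the post over the last 14 mm)
- rack: wooden dish rack, fixed: plate 120 x 190 mm, 12 mm thick, with pairs of dowels 48 mm tall that make three slots 60 mm apart, in which the boards stand on the plate on their lower edges. Origin: centre of the underside; the slots lie along its x, at y = -60, 0 and 60 mm.
- board1: wooden paddle-shaped serving board, 14 mm thick, 130 mm tall, 150 g: lower part 110 mm wide, 75 mm tall; above it a handle 60 mm wide, 55 mm tall with a 17 mm through hole, centre 85 mm above the lower edge, 45 mm below the top. Origin: middle of the lower edge; z up to the handle, x across the width, y along the thickness (the hole's axis). Faces alike. Two or three of the boards are there.
- board2: wooden paddle-shaped serving board, 14 mm thick, 130 mm tall, 150 g: lower part 110 mm wide, 75 mm tall; above it a handle 60 mm wide, 55 mm tall with a 17 mm through hole, centre 85 mm above the lower edge, 45 mm below the top. Origin: middle of the lower edge; z up to the handle, x across the width, y along the thickness (the hole's axis). Faces alike. Two or three of the boards are there.
- board3: wooden paddle-shaped serving board, 14 mm thick, 130 mm tall, 150 g: lower part 110 mm wide, 75 mm tall; above it a handle 60 mm wide, 55 mm tall with a 17 mm through hole, centre 85 mm above the lower edge, 45 mm below the top. Origin: middle of the lower edge; z up to the handle, x across the width, y along the thickness (the hole's axis). Faces alike. Two or three of the boards are there.
- board1_hole (a point): centre of the hole of board1, mid-thickness
- board2_hole (a point): centre of the hole of board2, mid-thickness
- board3_hole (a point): centre of the hole of board3, mid-thickness
- bowl_large: largest steel bowl, round and straight-sided: outer diameter 176 mm, height 58 mm, wall 4 mm, floor 5 mm thick, about 500 g; open at the top. Origin: centre of its underside, z up.
- bowl_medium: middle steel bowl, round and straight-sided: outer diameter 124 mm, height 68 mm, wall 4 mm, floor 5 mm thick, about 220 g; open at the top. Origin: centre of its underside, z up. May be absent.
- bowl_small: smallest steel bowl, round and straight-sided: outer diameter 76 mm, height 78 mm, wall 4 mm, floor 5 mm thick, about 120 g; open at the top. Origin: centre of its underside, z up. May be absent; at least one of the middle and the smallest is there.
- jar: bystander: glass jar, 72 mm diameter, 120 mm tall, origin under its centre
- mug: bystander: white mug, 80 mm diameter, 90 mm tall, origin under its centre
- salt: bystander: little salt jar, 48 mm diameter, 60 mm tall, origin under its centre; it stands near the rail's free end
There are look-alikes about, which are no part of the job. What is shaped like the board2 but green, red or turquoise is not meant.

How it is judged:
At the end, for the whole second after the job is handed in: Every board that is there hangs still on the rail past the bend, its hole round the bar between the bend and the post; the bowls that are there stand upright, each seated on the floor of the next larger one that is there, the largest on the counter (x of board1_hole in the frame of rail between -0.1 and 0.08 m and y of board1_hole in the frame of rail between -0.012 and 0.012 m and z of board1_hole in the frame of rail between 0.155 and 0.182 m and angle between each of board1, board2, board3's own z axis and vertical below 0.3 rad and linear speed of each of board1, board2, board3 below 0.05 m/s and x of board2_hole in the frame of rail between -0.1 and 0.08 m and y of board2_hole in the frame of rail between -0.012 and 0.012 m and z of board2_hole in the frame of rail between 0.155 and 0.182 m and x of board3_hole in the frame of rail between -0.1 and 0.08 m and y of board3_hole in the frame of rail between -0.012 and 0.012 m and z of board3_hole in the frame of rail between 0.155 and 0.182 m and horizontal distance between bowl_medium and bowl_large below 0.03 m and z of bowl_medium in the frame of bowl_large between 0.002 and 0.009 m and horizontal distance between bowl_small and bowl_medium below 0.027 m and z of bowl_small in the frame of bowl_medium between 0.002 and 0.009 m and horizontal distance between bowl_small and bowl_large below 0.052 m and z of bowl_small in the frame of bowl_large between 0.002 and 0.015 m and angle between each of bowl_large, bowl_medium, bowl_small's own z axis and vertical below 0.12 rad and height (world z) of bowl_large below 0.01 m); the robot touches nothing.
It fails at once if a bystander (glass jar, mug or salt jar) is shoved more than 5 cm or knocked over (distance of any of jar, mug, salt from where it was at the start of the episode above 0.05 m or angle between any of jar, mug, salt's own z axis and vertical above 0.6 rad).
It fails at once if a board is forced against the rail (more than 50 N): it binds (contact force between any of board1, board2, board3 and rail above 50 N).
Of board1, board2, board3 only 2 to 3 are there at a start; the rules pass over those that are not, and their reading is None.
Of bowl_medium, bowl_small only 1 to 2 are there at a start; the rules pass over those that are not, and their reading is None.
At some moment in a run one of bowl_medium, bowl_small may be knocked a few centimetres aside while the robot is not near it.
It also fails if it takes over 210 s, if anything falls off the work surface, if the arm or the gripper's body presses on something with over 40 N, if the wrist force passes 120 N, or if a joint passes its speed limit or range.

## Robot

A 6-joint arm with a two-finger parallel gripper is mounted at the origin on the work surface. World frame = base frame: x ahead of the robot, y to its left, z up, the work surface at z = 0. Lengths are in m, angles in rad, forces in N, time in s.
With the tool pointing down it reaches from about 0.35 to 0.975 m from the base axis. Payload 4.9 kg.
Tool frame: the origin (TCP) lies midway between the tips of the shut fingers; the grasp point (between the pads) lies 19 mm behind it; z points along the fingers, y is the line along which they close (so a half turn about z gives the same grasp; the last joint's range is limited). The gripper opens to 85 mm and grips with 20 to 120 N. Pads are 22 mm wide; open, the fingers measure 114 mm over their backs; the gripper's body (76 mm by 85 mm) begins 54 mm behind the grasp point. The pads swing forward as they close: fully open they stand 13 mm farther back than shut.
Start: joints at [1.191, 0.053, 1.613, -0, 1.476, -0.119], TCP at [0.161, 0.604, 0.231] pointing down, gripper open.
Joint ranges: [-3.01, 3.01], [-1.01, 2.22], [0.06, 2.58], [-1.02, 4.17], [0.09, 2.62], [-3.14, 3.14]. Speed limits (rad/s): [2.57, 2.57, 3.14, 3.14, 3.14, 3.14].

## Interface

Orientations are given as a rotation vector (axis times angle).
In Python, from station import ctrl gives the robot as it stands.
- The arm moves only by the shell command python3 -m handwheel 'ROWS' [FORCE]. ROWS is JSON, a list of rows, each an object with "gripper": the gripper command: -1 is fully open, 1 is shut, values between are in proportion; "offset": the shift along the tool's x, y, z in mm, a list of three; "rotation": the turn, a rotation vector about the tool's x, y, z in rad, a list of three. A call has exactly 8 rows; each row is the pose to reach, as a shift and turn from the pose commanded when the call began, along the tool's axes at that moment; what a row does not reach only later rows make up. A row lasts 1/8 s, in which the tool goes at most 62.5 mm and 10.7 degrees, less where a joint would pass 70% of its speed; a pose out of reach is approached as far as the arm can. A call with a gripper value outside its range is refused whole. The fingers move at their own pace and stop on an object; FORCE is the grip in N (left out, the last holds). Time passes only in rows, so rows that repeat a pose let the fingers close, or fill a call up. It gives the time, the measured TCP pose, the force, the opening and the grip force at its end, in the units of the state.
- ctrl.get_obs(): the state, without advancing time (a new reading comes with each control period).
- ctrl.get_image(name): name is "scene" or "side" or "wrist"; returns a dict with "image" (480x640x3 uint8, red, green, blue), "fovy" (degrees; the focal length in pixels is half the picture's height over the tangent of half this angle, whatever the lens; pixels are square), "cx", "cy" (the principal point, pixels), "xyz" and "attitude" of the camera in the world. Camera axes: x right, y up, looking along -z (the intrinsics and any distortion apply to the point x, -y, -z); pixel columns grow to the right and rows downward; lengths in m; the calibration is good to about 2 mm. A picture is of the moment at which its call begins. There is no depth.
- ctrl.finish_job(): hands the job in; it is judged then, once.
The state is a dict: "t": time; "q": joint angles; "dq": joint speeds; "effort": joint torques, N m; "tool_pos": TCP position; "tool_rot": TCP orientation; "contact_force": force on the tool from outside, world axes, zero at the start; "wrist_torque": the same for the moment, N m; "opening": finger opening in m; "grip_force": force on a finger pad.
Only numpy, scipy, OpenCV 4.12 (cv2) and the standard library are available. Lean on these libraries where they do the work, as an engineer would, in place of code of your own. Each camera call takes 0.05 s, during which the arm holds its last target. There are 200 camera calls.

## Working session

There is one attempt and no reset: what is moved stays moved. The work goes in short steps, Python scripts to look and compute and a shell command to move; the robot and the scene stay as the last step left them, time stands still between calls to the robot, and variables do not carry over. Pictures are saved under pics/ and viewed, at most 14 in all, crops included, and the job is handed in when it is done.

```bash
ls; mkdir -p pics; cat > h.py <<'E'
import numpy as np,cv2
from scipy.spatial.transform import Rotation as R
from station import ctrl
def shot(n,f):
    d=ctrl.get_image(n); cv2.imwrite('pics/'+f+'.png',d['image'][...,::-1]); 
    import pickle; pickle.dump(d,open('pics/'+f+'.pkl','wb')); return d
E
python3 - <<'E'
from h import *
for n in ['scene','side','wrist']:
    d=shot(n,n+'0'); print({k:v for k,v in d.items() if k!='image'})
print(ctrl.get_obs())
E
```

```text
pics
{'fovy': 51.96627341804792, 'cx': 321.9338112012503, 'cy': 248.6932986804031, 'xyz': array([ 1.18119294, -0.43486812,  1.16938229]), 'attitude': array([0.58303868, 0.33737603, 1.07168398])}
{'fovy': 50.41864043732192, 'cx': 319.04158314853686, 'cy': 242.90657584641164, 'xyz': array([0.34886623, 0.68429585, 0.99752084]), 'attitude': array([ 0.122074  , -1.03424043, -2.75823144])}
{'fovy': 66.53830860596739, 'cx': 316.433840350768, 'cy': 239.87375082246584, 'xyz': array([0.08824493, 0.62207792, 0.37422726]), 'attitude': array([-0.25442668, -0.19311623,  1.30016908])}
{'t': 0.15, 'q': array([ 1.19100250e+00,  5.32427117e-02,  1.61396296e+00,  2.98338316e-06,
        1.47603262e+00, -1.18992057e-01]), 'dq': array([ 0.000618  , -0.00259411, -0.00319929, -0.00218004, -0.00109295,
        0.00095637]), 'effort': array([ 3.13456248e-04, -3.94243419e+01, -3.70722055e+01, -1.13582803e-04,
        4.65091856e-03, -7.57814291e-06]), 'tool_pos': array([0.16097112, 0.60340931, 0.23033154]), 'tool_rot': array([-4.08453551e-01, -3.11451342e+00,  2.50352090e-03]), 'contact_force': array([-0.18619366, -0.55942663, -0.15015541]), 'wrist_torque': array([ 0.01282686, -0.04545015, -0.01281596]), 'grip_force': 0.0, 'opening': 0.08562779377063097}
```

View pics/scene0.png

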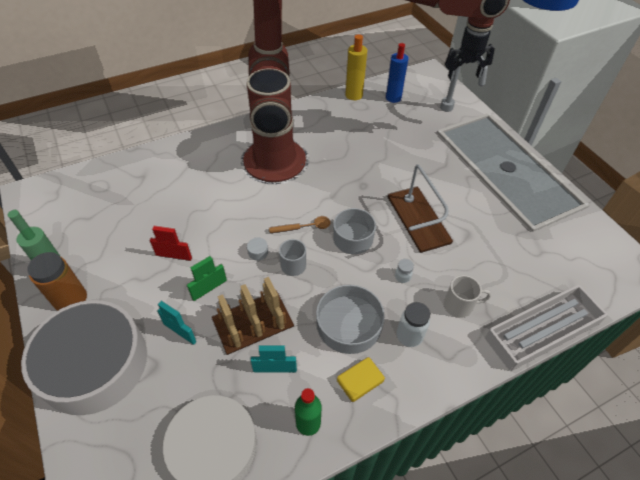

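View pics/side0.png

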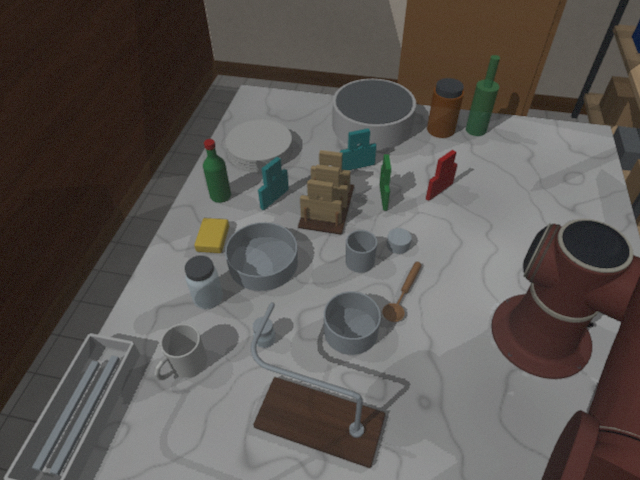

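Scene view: three tan boards in the rack at (228,322), (250,312), (272,300). Look-alikes are red (170,244), green (206,278) and turquoise (177,321) and (273,360). The bowls are large (350,318), medium (354,231) and small (292,257), with a shallow cup at (257,248) that isn't one of them. The rail runs from its post (409,198) round to the free end (411,228), the salt jar is at (405,270), the jar at (414,325) and the mug at (463,296). I choose the tan boards in the rack and check them in a close crop.

```bash
cat >> h.py <<'E'
import pickle
def load(f): return pickle.load(open('pics/'+f+'.pkl','rb'))
def ray(d,u,v):
    f=240/np.tan(np.radians(d['fovy'])/2)
    r=R.from_rotvec(d['attitude']).apply([(u-d['cx'])/f,-(v-d['cy'])/f,-1]); return np.array(d['xyz']),r
def onz(d,u,v,z):
    o,r=ray(d,u,v); return o+r*(z-o[2])/r[2]
def tri(*obs):
    A=np.zeros((3,3));b=np.zeros(3)
    for d,u,v in obs:
        o,r=ray(d,u,v); r=r/np.linalg.norm(r); P=np.eye(3)-np.outer(r,r); A+=P;b+=P@o
    x=np.linalg.solve(A,b); e=[np.linalg.norm(np.cross(x-ray(d,u,v)[0],ray(d,u,v)[1]/np.linalg.norm(ray(d,u,v)[1]))) for d,u,v in obs]
    return x,max(e)
def proj(d,p):
    f=240/np.tan(np.radians(d['fovy'])/2)
    c=R.from_rotvec(d['attitude']).inv().apply(np.asarray(p)-d['xyz']); return np.array([d['cx']-f*c[0]/c[2],d['cy']+f*c[1]/c[2]])
def crop(d,u0,v0,w,h,s): return cv2.resize(d['image'][v0:v0+h,u0:u0+w,::-1],None,fx=s,fy=s,interpolation=cv2.INTER_CUBIC)
E
python3 - <<'E'
from h import *
s=load('scene0');d=load('side0')
t=np.hstack([crop(s,205,265,100,75,4),crop(d,280,140,100,75,4)])
b=np.hstack([crop(s,370,160,100,75,4),crop(d,240,290,160,120,2.5)])
cv2.imwrite('pics/c1.png',np.vstack([t,b]))
print(proj(s,[0,0,0]),proj(d,[0,0,0]))
# bowl-rim guesses by ellipse: just quick centre points
for n,z,a,b in [('large',.058,(350,310),(262,248)),('med',.068,(354,222),(352,312)),('small',.078,(293,250),(361,240))]:
    print(n,onz(s,*a,z)[:2],onz(d,*b,z)[:2])
E
```

```text
[274.14449153 159.07564487] [539.5712938  334.35809104]
large [ 0.6583801 -0.0680988] [ 0.66115355 -0.07345125]
med [0.41134627 0.07923578] [0.41556147 0.07113928]
small [ 0.43298451 -0.12553285] [ 0.42797885 -0.12958516]
```

View pics/c1.png

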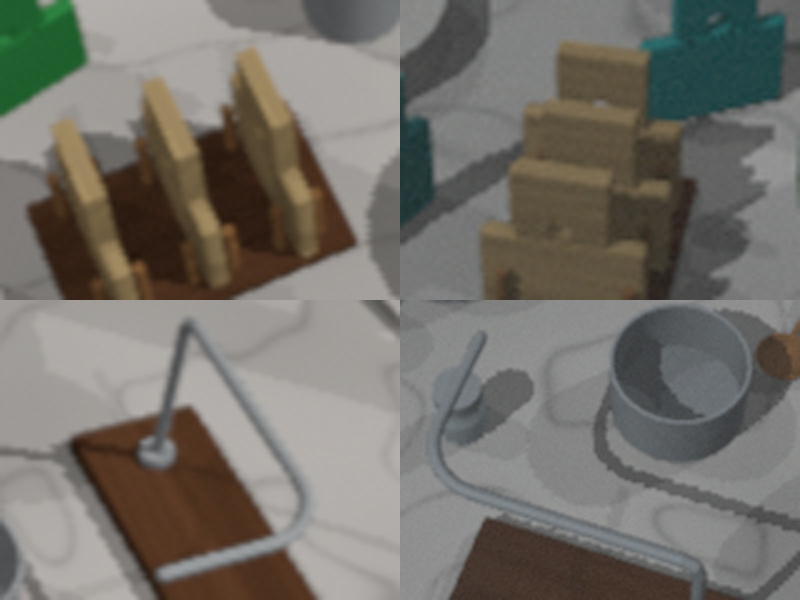

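The crop shows three tan boards in the dowel slots, edge-on, with handle tops at about (225,307), (248,297) and (271,289). The rail's free end is at (409,229) in scene and (272,304) in side, and its post top is at (417,165) and (360,397).

```bash
python3 - <<'E'
from h import *
s=load('scene0');d=load('side0')
e,er=tri((s,409.5,228.7),(d,272,304)); p,pr=tri((s,417,165.5),(d,361,396.5))
print('end',e,er,'post',p,pr)
E2=onz(s,409.5,228.7,.17); E3=onz(d,272,304,.17);print(E2,E3, onz(s,417,165.5,.17),onz(d,361,396.5,.17))
# rail frame: end local (120,-130), post local(-95,0)
E=(E2+E3)[:2]/2; P=(onz(s,417,165.5,.17)+onz(d,361,396.5,.17))[:2]/2
v=E-P; yaw=np.arctan2(v[1],v[0])-np.arctan2(-130,215); print('len',np.linalg.norm(v),np.hypot(215,130),'yaw',yaw)
c,sn=np.cos(yaw),np.sin(yaw);M=np.array([[c,-sn],[sn,c]])
O=(E+P)/2-M@[.0125,-.065]
for n,l in dict(end=(120,-130),bo=(120,-45),bi=(75,0),post=(-95,0),corner=(107,-13)).items():
    w=O+M@(np.array(l)/1000); print(n,w,proj(s,[*w,.17]),proj(d,[*w,.17]))
# boards top face
for n,a,b in [('A',(65,125),(97,213)),('B',(155,82),(190,172)),('C',(248,55),(283,135))]:
    A=onz(s,205+a[0]/4,265+a[1]/4,.142);B=onz(s,205+b[0]/4,265+b[1]/4,.142);print(n,A[:2],B[:2],(A+B)[:2]/2,np.linalg.norm(A-B),np.arctan2(*(B-A)[1::-1]))
# side front top corners
for n,a,b in [('C',(512,165),(612,182)),('B',(525,105),(637,125)),('A',(558,45),(648,58))]:
    A=onz(d,280+(a[0]-400)/4,140+a[1]/4,.142);B=onz(d,280+(b[0]-400)/4,140+b[1]/4,.142);print(n,A[:2],B[:2],(A+B)[:2]/2,np.linalg.norm(A-B))
# rack corners
for a in [(28,208),(354,243),(290,120)]: print(onz(s,205+a[0]/4,265+a[1]/4,.012)[:2])
for n,(a,b),z in [('salt',((405,263),(264,321)),.06),('jar',((416,312),(199,266)),.12),('mug',((464,287),(182,340)),.09)]: print(n,onz(s,*a,z)[:2],onz(d,*b,z)[:2])
E
```

```text
end [0.5650105  0.15182984 0.16939781] 0.0007184158924309127 post [0.3673097  0.30356026 0.16410366] 0.003184381977859751
[0.56602935 0.15182054 0.17      ] [0.56430561 0.15173258 0.17      ] [0.37522147 0.30042148 0.17      ] [0.36466705 0.30416249 0.17      ]
len 0.2465096302399354 251.24689052802225 yaw -0.11296835335329725
end [0.56704331 0.15033031] [409.23011966 229.16373528] [270.84194865 303.1807549 ]
bo [0.57662521 0.2347885 ] [437.99847793 220.92098803] [253.58076601 339.39769674]
bi [0.53698482 0.28457444] [444.76777893 204.76902819] [266.81940349 367.41651731]
post [0.36806842 0.30373824] [416.60460081 163.60662013] [359.0660861  395.88122444]
corner [0.56731538 0.26805   ] [446.25476226 214.38551927] [253.16837893 356.11969127]
A [ 0.52769085 -0.35754415] [ 0.59271453 -0.36113127] [ 0.56020269 -0.35933771] 0.06512254486996354 -0.05511053258620079
B [ 0.52274913 -0.29766396] [ 0.59100361 -0.30201982] [ 0.55687637 -0.29984189] 0.06839333026596466 -0.06373140454429199
C [ 0.52945317 -0.23874744] [ 0.59181258 -0.24220177] [ 0.56063288 -0.24047461] 0.06245501287628514 -0.055337329776976585
C [ 0.58223631 -0.23987447] [ 0.51817436 -0.23691637] [ 0.55020533 -0.23839542] 0.06413021346917303
B [ 0.58678177 -0.29731173] [ 0.51279731 -0.29241793] [ 0.54978954 -0.29486483] 0.0741461364516122
A [ 0.57863519 -0.36085161] [ 0.51790846 -0.35933793] [ 0.54827182 -0.36009477] 0.06074559376131327
[ 0.49475422 -0.39131699]
[ 0.6129675  -0.20878384]
[ 0.50841973 -0.20879491]
salt [0.5960332  0.13882045] [0.59804272 0.12701028]
jar [0.76314325 0.05336787] [0.76219448 0.05483408]
mug [0.74389274 0.22074505] [0.74092899 0.22227476]
```

```bash
cat > go.py <<'E'
# go.py x y z yaw : shift/turn (mm, rad, tool axes) from the present pose to TCP x y z, tool down, tool y at yaw from world y
import sys; from h import *
x,y,z,w=map(float,sys.argv[1:5]); o=ctrl.get_obs()
R0=R.from_rotvec(o['tool_rot']); Rt=R.from_euler('z',w)*R.from_rotvec([0,np.pi,0])
print('off',np.round(R0.inv().apply(np.array([x,y,z])-o['tool_pos'])*1000,1),'rot',np.round((R0.inv()*Rt).as_rotvec(),4),'t',round(o['t'],2))
E
python3 go.py .47 .20 .38 -.06
```

```text
off [-402.6 -310.3 -149.2] rot [-0.0016 -0.0004 -0.2008] t 0.15
```

```bash
python3 -m handwheel '[{"gripper":-1,"offset":[0,0,-60],"rotation":[0,0,0]},{"gripper":-1,"offset":[-60,-46,-80],"rotation":[0,0,-0.05]},{"gripper":-1,"offset":[-110,-85,-100],"rotation":[0,0,-0.1]},{"gripper":-1,"offset":[-160,-123,-120],"rotation":[0,0,-0.15]},{"gripper":-1,"offset":[-210,-162,-149],"rotation":[0,0,-0.2]},{"gripper":-1,"offset":[-260,-200,-149],"rotation":[0,0,-0.2]},{"gripper":-1,"offset":[-310,-239,-149],"rotation":[0,0,-0.2]},{"gripper":-1,"offset":[-355,-274,-149],"rotation":[0,0,-0.2]}]' 60
python3 go.py .47 .20 .38 -.06
```

```text
t: 1.15
tool_pos: [0.4197, 0.265, 0.3802]
tool_rot: [0.095, 3.139, 0.001]
contact_force: [0.9, 0.8, 0.0]
opening: 0.0852
grip_force: 0.0
off [-54.1 -61.9   0.2] rot [ 0.0004  0.0007 -0.0006] t 1.15
```

```bash
python3 -m handwheel '[{"gripper":-0.3,"offset":[-27,-31,0],"rotation":[0,0,0]},{"gripper":-0.3,"offset":[-54,-62,0],"rotation":[0,0,0]},{"gripper":0.06,"offset":[-54,-62,0],"rotation":[0,0,0]},{"gripper":0.06,"offset":[-54,-62,0],"rotation":[0,0,0]},{"gripper":0.06,"offset":[-54,-62,0],"rotation":[0,0,0]},{"gripper":0.06,"offset":[-54,-62,0],"rotation":[0,0,0]},{"gripper":0.06,"offset":[-54,-62,0],"rotation":[0,0,0]},{"gripper":0.06,"offset":[-54,-62,0],"rotation":[0,0,0]}]'
python3 - <<'E'
from h import *
d=shot('wrist','w1');print(d['xyz'],d['attitude'])
for p in [(.566,.150,.17),(.575,.235,.17),(.537,.285,.17),(.368,.303,.17)]: print(proj(d,p))
E
```

```text
t: 2.15
tool_pos: [0.4689, 0.2019, 0.38]
tool_rot: [0.095, 3.14, 0.0]
contact_force: [-0.0, -0.2, -0.3]
opening: 0.0398
grip_force: 0.0
[0.39369273 0.20559233 0.52405198] [-0.23840039 -0.22470034  1.49858281]
[274.03559224 299.77507367]
[354.03487957 303.06322576]
[401.18630672 267.29190891]
[422.67675304  91.11714429]
```

View pics/w1.png

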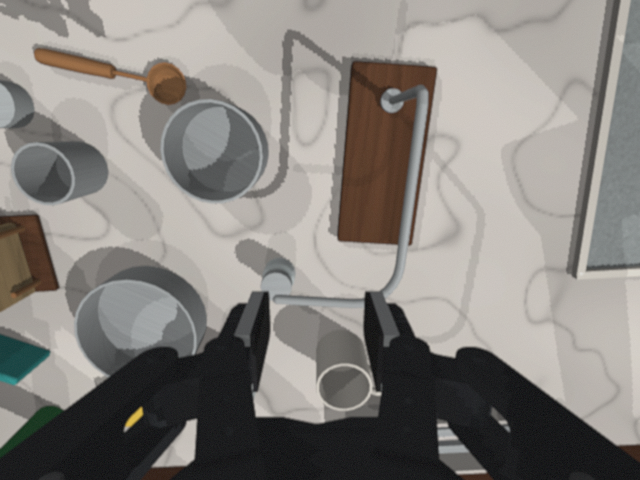

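The wrist view shows the rail: free end (276,299), entry arm to (365,302), bend near (400,280), straight part from (404,250) up to (422,100). The salt jar is at (277,275). I fit the rail frame next.

```bash
python3 - <<'E'
from h import *
d=load('w1'); im=d['image'].astype(int)
g=cv2.cvtColor(d['image'],cv2.COLOR_RGB2GRAY).astype(int)
for v in (120,150,180,210,235): print(v,[int(x) for x in g[v,398:436]])
for u in (285,310,335,360): print(u,[int(x) for x in g[288:312,u]])
print([int(x) for x in g[299,262:292]])
E
```

```text
120 [66, 65, 65, 64, 62, 57, 60, 56, 58, 57, 60, 60, 59, 59, 61, 67, 75, 94, 108, 121, 135, 149, 158, 167, 167, 171, 164, 140, 94, 60, 59, 92, 141, 174, 182, 180, 182, 182]
150 [66, 66, 64, 63, 62, 61, 61, 63, 62, 61, 60, 64, 76, 93, 109, 123, 138, 150, 159, 169, 173, 172, 155, 121, 79, 61, 70, 111, 159, 174, 176, 177, 178, 177, 177, 184, 191, 195]
180 [64, 61, 64, 61, 62, 61, 64, 64, 77, 93, 109, 124, 138, 150, 163, 168, 172, 170, 152, 109, 68, 61, 80, 127, 172, 184, 183, 183, 182, 188, 197, 202, 200, 200, 200, 199, 194, 190]
210 [62, 61, 58, 64, 76, 95, 109, 124, 138, 150, 161, 172, 175, 170, 145, 102, 69, 68, 104, 153, 178, 185, 185, 183, 184, 187, 198, 203, 202, 201, 200, 200, 201, 201, 201, 200, 199, 199]
235 [69, 81, 100, 114, 130, 146, 154, 167, 177, 173, 157, 122, 81, 63, 79, 125, 169, 181, 182, 181, 179, 187, 196, 199, 200, 198, 198, 198, 199, 200, 197, 199, 197, 197, 197, 196, 196, 193]
285 [167, 168, 169, 171, 173, 166, 145, 113, 103, 115, 134, 150, 157, 167, 166, 169, 177, 180, 165, 143, 132, 130, 132, 132]
310 [180, 180, 177, 179, 179, 181, 178, 165, 134, 105, 107, 124, 143, 156, 163, 169, 164, 166, 163, 146, 123, 113, 113, 114]
335 [195, 198, 197, 195, 196, 198, 194, 191, 178, 148, 112, 104, 120, 138, 152, 160, 166, 166, 166, 174, 179, 179, 175, 168]
360 [181, 183, 190, 192, 195, 195, 197, 197, 196, 181, 144, 110, 106, 123, 143, 155, 163, 165, 167, 167, 174, 180, 181, 182]
[36, 23, 22, 27, 27, 32, 56, 113, 160, 169, 148, 124, 122, 138, 148, 154, 155, 155, 154, 154, 152, 152, 150, 150, 150, 148, 146, 145, 145, 145]
```

```bash
python3 - <<'E'
from h import *
d=load('w1');s=load('scene0');e=load('side0')
S=np.array([onz(d,u,v,.17)[:2] for u,v in [(419.6,120),(415.6,150),(411.5,180),(407.3,210),(404,235)]])
A=np.array([onz(d,u,v,.17)[:2] for u,v in [(285,299.8),(310,301.2),(335,302.5),(360,303.5)]])
def line(P):
    c=P.mean(0); return c,np.linalg.svd(P-c)[2][0]
cs,ds=line(S); ca,da=line(A)
ds*=np.sign(ds[0]); da*=-np.sign(da[1])
y1=np.arctan2(ds[1],ds[0]);y2=np.arctan2(da[1],da[0])+np.pi/2;print('yaws',y1,y2)
tip=onz(d,272,299.5,.17)[:2];print('tip',tip)
X=np.linalg.solve(np.c_[ds,-da],ca-cs);c=cs+X[0]*ds;print('corner (120,0)',c,'tip dist',np.linalg.norm(tip-c))
for yaw in (y1,(2*y1+y2)/3):
    M=np.array([[np.cos(yaw),-np.sin(yaw)],[np.sin(yaw),np.cos(yaw)]]);O=c-M@[.12,0]
    print('O',O,[ (n,(O+M@np.array(l)).round(4)) for n,l in dict(end=(.12,-.13),bo=(.12,-.045),bi=(.075,0),post=(-.095,0)).items()])
print(onz(s,409.5,228.7,.17)[:2],onz(e,272,304,.17)[:2])
E
python3 go.py .50 -.24 .32 -.06
```

```text
yaws -0.12067392768266473 -0.11482829433525876
tip [0.56554797 0.14786515]
corner (120,0) [0.58026475 0.2780711 ] tip dist 0.1310350044999991
O [0.46113742 0.29251685] [('end', array([0.5646, 0.149 ])), ('bo', array([0.5748, 0.2334])), ('bi', array([0.5356, 0.2835])), ('post', array([0.3668, 0.304 ]))]
O [0.4611095 0.2922847] [('end', array([0.5649, 0.149 ])), ('bo', array([0.5749, 0.2334])), ('bi', array([0.5356, 0.2834])), ('post', array([0.3668, 0.3035]))]
[0.56602935 0.15182054] [0.56430561 0.15173258]
off [ -57.7 -439.1   60. ] rot [ 0.      0.0001 -0.0004] t 2.2
```

```bash
python3 -m handwheel '[{"gripper":0.06,"offset":[-7,-55,7],"rotation":[0,0,0]},{"gripper":0.06,"offset":[-14,-110,14],"rotation":[0,0,0]},{"gripper":0.06,"offset":[-21,-165,21],"rotation":[0,0,0]},{"gripper":0.06,"offset":[-28,-220,28],"rotation":[0,0,0]},{"gripper":0.06,"offset":[-35,-275,35],"rotation":[0,0,0]},{"gripper":0.06,"offset":[-42,-330,42],"rotation":[0,0,0]},{"gripper":0.06,"offset":[-50,-385,50],"rotation":[0,0,0]},{"gripper":0.06,"offset":[-58,-439,60],"rotation":[0,0,0]}]'
python3 -m handwheel '[{"gripper":0.06,"offset":[0,0,0],"rotation":[0,0,0]},{"gripper":0.06,"offset":[0,0,0],"rotation":[0,0,0]},{"gripper":0.06,"offset":[0,0,0],"rotation":[0,0,0]},{"gripper":0.06,"offset":[0,0,0],"rotation":[0,0,0]},{"gripper":0.06,"offset":[0,0,0],"rotation":[0,0,0]},{"gripper":0.06,"offset":[0,0,0],"rotation":[0,0,0]},{"gripper":0.06,"offset":[0,0,0],"rotation":[0,0,0]},{"gripper":0.06,"offset":[0,0,0],"rotation":[0,0,0]}]'
python3 - <<'E'
from h import *
d=shot('wrist','w2')
for p in [(.56,-.24,.142),(.557,-.3,.142),(.56,-.36,.142)]: print(proj(d,p))
E
```

```text
t: 3.2
tool_pos: [0.5002, -0.2421, 0.3201]
tool_rot: [0.096, 3.139, -0.001]
contact_force: [1.2, 0.6, 0.4]
opening: 0.0404
grip_force: 0.0
t: 4.2
tool_pos: [0.5003, -0.2401, 0.32]
tool_rot: [0.096, 3.14, -0.0]
contact_force: [-0.1, -0.3, -0.7]
opening: 0.0403
grip_force: 0.0
[321.159232   276.34405142]
[257.93442983 276.97507371]
[195.76697179 283.40903722]
```

View pics/w2.png

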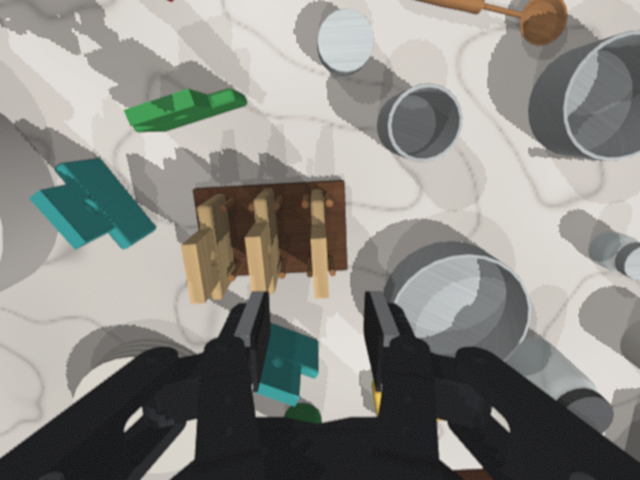

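Boards' handle tops appear at about (320,265), (257,262) and (195,265), with the lower shoulders behind them. The small bowl is at (424,122) and the large one at (460,305).

```bash
python3 - <<'E'
from h import *
d=load('w2'); im=d['image'].astype(int)
for v in (240,250,260,280): print(v,[int(x) for x in im[v,180:240,0]],'|',[int(x) for x in im[v,242:285,0]],'|',[int(x) for x in im[v,304:334,0]])
for u in (193,200,253,260,316,322): print(u,[int(x) for x in im[222:240,u,0]],[int(x) for x in im[284:306,u,0]])
E
```

```text
240 [129, 133, 133, 130, 127, 123, 113, 105, 102, 103, 100, 99, 101, 99, 101, 100, 100, 103, 107, 114, 120, 119, 124, 126, 126, 126, 122, 120, 119, 118, 121, 121, 117, 125, 133, 120, 95, 76, 80, 90, 100, 109, 115, 126, 129, 128, 123, 119, 115, 106, 82, 61, 51, 50, 54, 56, 53, 55, 53, 53] | [51, 61, 103, 161, 199, 202, 199, 200, 199, 201, 198, 199, 201, 202, 202, 204, 205, 202, 178, 141, 123, 125, 124, 123, 121, 120, 122, 123, 115, 91, 80, 98, 120, 127, 122, 107, 79, 54, 54, 54, 53, 54, 54] | [56, 59, 59, 57, 58, 69, 128, 184, 202, 197, 197, 197, 197, 195, 195, 196, 198, 200, 202, 207, 207, 191, 142, 98, 84, 86, 88, 86, 87, 85]
250 [206, 203, 204, 200, 199, 199, 197, 195, 198, 198, 199, 200, 200, 203, 206, 200, 176, 144, 125, 120, 125, 126, 125, 122, 122, 124, 124, 124, 122, 118, 120, 122, 127, 129, 119, 121, 125, 126, 125, 128, 131, 132, 130, 130, 129, 130, 129, 127, 118, 114, 115, 114, 105, 92, 86, 87, 81, 77, 74, 70] | [58, 53, 61, 95, 151, 192, 202, 199, 197, 198, 198, 197, 198, 199, 199, 203, 203, 206, 199, 181, 144, 124, 122, 124, 125, 127, 138, 139, 135, 128, 128, 128, 130, 131
[... 1995 characters left out ...]
 201] [212, 212, 211, 212, 215, 209, 188, 146, 106, 90, 92, 93, 91, 94, 92, 92, 96, 91, 93, 93, 93, 95]
260 [113, 100, 97, 96, 97, 100, 101, 100, 100, 101, 103, 104, 106, 114, 133, 155, 168, 172] [197, 196, 195, 196, 194, 192, 175, 136, 104, 91, 94, 95, 95, 93, 86, 88, 80, 74, 66, 60, 53, 39]
316 [125, 119, 106, 101, 98, 96, 101, 103, 102, 100, 102, 102, 101, 101, 103, 114, 145, 179] [210, 212, 213, 214, 215, 213, 214, 214, 215, 215, 213, 214, 214, 215, 210, 211, 207, 209, 209, 206, 199, 195]
322 [134, 115, 104, 100, 98, 96, 98, 103, 102, 101, 101, 102, 102, 102, 101, 121, 161, 192] [195, 196, 196, 194, 195, 196, 195, 195, 194, 194, 193, 195, 197, 198, 205, 207, 210, 209, 212, 210, 212, 212]
```

```bash
python3 - <<'E'
from h import *
d=load('w2')
for n,u,v in [('C',319.5,267),('B',255,263),('A',191.3,272.5)]: print(n,onz(d,u,v,.142)[:2])
for a,b in [((318.3,240),(319.4,260)),((252.6,240),(254.7,260)),((197-8,250),(201.2-8.2,280))]:
    A=onz(d,*a,.142);B=onz(d,*b,.142);print(np.arctan2(*(B-A)[1::-1]))
E
python3 go.py .556 -.2400 .114 -.06
```

```text
C [ 0.5504235  -0.24102028]
B [ 0.5427366  -0.30122863]
A [ 0.54862187 -0.36245904]
-0.006646855862022618
-0.011462193038812468
-0.036353503680489826
off [-55.6   3.5 205.9] rot [-0.     -0.     -0.0009] t 4.25
```

```bash
python3 -m handwheel '[{"gripper":0.06,"offset":[-25,0,40],"rotation":[0,0,-0.04]},{"gripper":0.06,"offset":[-52,3,90],"rotation":[0,0,-0.04]},{"gripper":0.06,"offset":[-52,4,130],"rotation":[0,0,-0.04]},{"gripper":0.06,"offset":[-52,4,160],"rotation":[0,0,-0.04]},{"gripper":0.06,"offset":[-52,4,185],"rotation":[0,0,-0.04]},{"gripper":0.06,"offset":[-52,4,200],"rotation":[0,0,-0.04]},{"gripper":0.06,"offset":[-52,4,206],"rotation":[0,0,-0.04]},{"gripper":0.06,"offset":[-52,4,206],"rotation":[0,0,-0.04]}]' 60
python3 -m handwheel '[{"gripper":0.3,"offset":[0,0,0],"rotation":[0,0,0]},{"gripper":0.6,"offset":[0,0,0],"rotation":[0,0,0]},{"gripper":1,"offset":[0,0,0],"rotation":[0,0,0]},{"gripper":1,"offset":[0,0,0],"rotation":[0,0,0]},{"gripper":1,"offset":[0,0,0],"rotation":[0,0,0]},{"gripper":1,"offset":[0,0,0],"rotation":[0,0,0]},{"gripper":1,"offset":[0,0,0],"rotation":[0,0,0]},{"gripper":1,"offset":[0,0,0],"rotation":[0,0,0]}]' 60
python3 go.py .552 -.2405 .230 -.02
```

```text
t: 5.25
tool_pos: [0.5527, -0.2394, 0.1144]
tool_rot: [0.033, 3.141, -0.0]
contact_force: [0.2, 0.2, -0.1]
opening: 0.0395
grip_force: 0.0
t: 6.25
tool_pos: [0.5531, -0.2397, 0.1151]
tool_rot: [0.033, 3.14, -0.002]
contact_force: [-0.2, -0.4, 6.0]
opening: 0.013
grip_force: 60.8
off [   0.9   -0.9 -114.9] rot [-0.0011  0.0018 -0.0008] t 6.25
```

```bash
python3 -m handwheel '[{"gripper":1,"offset":[0,0,-25],"rotation":[0,0,0]},{"gripper":1,"offset":[0,0,-55],"rotation":[0,0,0]},{"gripper":1,"offset":[0,0,-85],"rotation":[0,0,0]},{"gripper":1,"offset":[0,40,-85],"rotation":[0,0,0.05]},{"gripper":1,"offset":[0,90,-85],"rotation":[0,0,0.1]},{"gripper":1,"offset":[-5,140,-85],"rotation":[0,0,0.1]},{"gripper":1,"offset":[-10,190,-85],"rotation":[0,0,0.1]},{"gripper":1,"offset":[-15,240,-85],"rotation":[0,0,0.1]}]'
python3 go.py .561 .1145 .195 -.117
```

```text
t: 7.25
tool_pos: [0.5714, 0.0021, 0.1974]
tool_rot: [-0.19, -3.133, -0.0]
contact_force: [1.0, -0.2, -1.9]
opening: 0.013
grip_force: 60.0
off [ 23.9 110.3   2.5] rot [ 0.0001 -0.0026 -0.004 ] t 7.25
```

```bash
python3 -m handwheel '[{"gripper":1,"offset":[8,35,0],"rotation":[0,0,0]},{"gripper":1,"offset":[16,70,0],"rotation":[0,0,0]},{"gripper":1,"offset":[24,100,0],"rotation":[0,-0.003,-0.004]},{"gripper":1,"offset":[24,110,2],"rotation":[0,-0.003,-0.004]},{"gripper":1,"offset":[24,110,2],"rotation":[0,-0.003,-0.004]},{"gripper":1,"offset":[24,110,2],"rotation":[0,-0.003,-0.004]},{"gripper":1,"offset":[24,110,2],"rotation":[0,-0.003,-0.004]},{"gripper":1,"offset":[24,110,2],"rotation":[0,-0.003,-0.004]}]'
python3 - <<'E'
from h import *
s=shot('scene','s1');d=shot('side','d1');w=shot('wrist','w3');o=ctrl.get_obs();print(o['tool_pos'])
p=o['tool_pos']+[0,0,-.018]
ps=proj(s,p).astype(int);pd=proj(d,p).astype(int);print(ps,pd)
a=crop(s,ps[0]-50,ps[1]-37,100,75,4);b=crop(d,pd[0]-50,pd[1]-37,100,75,4);print(ps[0]-50,ps[1]-37,pd[0]-50,pd[1]-37)
cv2.imwrite('pics/c2.png',np.vstack([np.hstack([a,b]),np.hstack([crop(w,220,200,200,150,2),crop(w,120,180,400,300,1)])]))
E
```

```text
t: 8.25
tool_pos: [0.562, 0.1118, 0.1971]
tool_rot: [0.185, 3.133, -0.0]
contact_force: [-0.0, -0.6, -1.8]
opening: 0.0131
grip_force: 60.0
[0.56189414 0.11217284 0.19705461]
[396 230] [278 285]
346 193 228 248
```

View pics/c2.png

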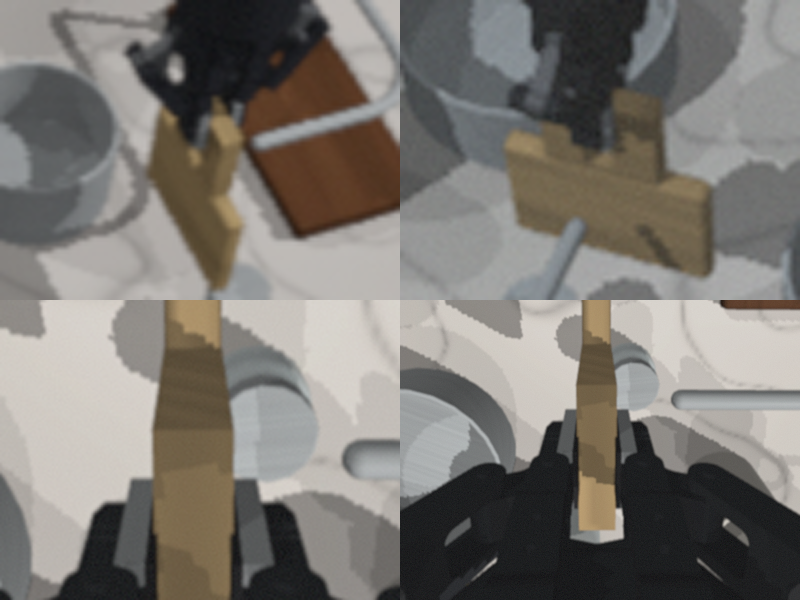

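The board is held upright. In the wrist view the handle's near top edge is at v=265 (u 296–337) and its far top edge at v≈408. The rail end is at about (393,280).

```bash
python3 - <<'E'
from h import *
w=load('w3');s=load('s1');d=load('d1');o=ctrl.get_obs();T=R.from_rotvec(o['tool_rot'])
g=w['image'].astype(int)[...,0]
print([int(x) for x in g[255:275,316]],[int(x) for x in g[214:234,316]],[int(x) for x in g[400:416,320]])
def tl(p): return (T.inv().apply(p-o['tool_pos'])*1000).round(1)
for zt in (.2235,.2245): print([tl(onz(w,u,v,zt)) for u,v in [(296.5,265),(337,265),(302,408),(338,408)]])
print('shoulder',tl(onz(w,316,224,.1695)))
# side view: handle right top corner (x small side), shoulders' top corners, scene likewise
for c in [(510,135),(712,185),(622,92),(664,98)]: print('side',tl(onz(d,228+(c[0]-400)/4,248+c[1]/4,{0:.169}.get(0) if c[1]>110 else .224)))
for c in [(152,172),(240,228)]: print('sc',tl(onz(s,346+c[0]/4,193+c[1]/4,.169)))
E
```

```text
[92, 96, 98, 97, 97, 97, 94, 95, 95, 99, 110, 110, 112, 113, 111, 113, 111, 111, 112, 114] [173, 165, 145, 123, 115, 116, 114, 115, 114, 110, 99, 93, 91, 90, 89, 91, 90, 87, 89, 88] [163, 163, 165, 165, 165, 168, 165, 167, 166, 170, 181, 186, 187, 186, 186, 185]
[array([ 30.1,  -7.8, -26.5]), array([ 30.1,   6.1, -26.5]), array([-29.8,  -6.6, -26.4]), array([-29.8,   7.5, -26.4])]
[array([ 30.5,  -7.7, -27.5]), array([ 30.5,   6.1, -27.5]), array([-28.9,  -6.5, -27.4]), array([-28.9,   7.5, -27.4])]
shoulder [30.6 -1.1 27.5]
side [-50.3  -0.8  28.2]
side [57.3 -3.9 27.9]
side [ 12.2  -5.4 -27. ]
side [ 32.7  -8.3 -27. ]
sc [  1.  -33.1  28.1]
sc [-58.7   1.2  28.2]
```

```bash
python3 - <<'E'
from h import *
w=load('w3');o=ctrl.get_obs();T=R.from_rotvec(o['tool_rot']);g=w['image'].astype(int)[...,0]
for u in (410,440,500,560):print(u,[int(x) for x in g[262:300,u]])
print([int(x) for x in g[280,380:402]])
E=np.array([.565,.149,.17]);B=np.array([.575,.2334,.17]);print(proj(w,E),proj(w,B),(T.inv().apply(E-o['tool_pos'])*1000).round(1))
E
python3 go.py .565 .149 .1875 -.117
```

```text
410 [195, 195, 195, 194, 195, 194, 188, 154, 112, 95, 101, 110, 119, 132, 139, 147, 152, 159, 165, 169, 172, 175, 178, 176, 174, 172, 165, 162, 171, 180, 180, 181, 185, 185, 190, 191, 194, 194]
440 [202, 195, 196, 194, 197, 195, 188, 162, 123, 98, 98, 107, 120, 128, 137, 148, 153, 159, 162, 166, 172, 175, 175, 177, 172, 172, 167, 164, 171, 178, 179, 179, 179, 179, 178, 179, 178, 179]
500 [212, 208, 210, 210, 211, 208, 198, 176, 135, 98, 97, 104, 116, 127, 136, 143, 150, 155, 160, 163, 171, 180, 180, 179, 176, 173, 167, 173, 193, 207, 210, 211, 210, 209, 209, 210, 210, 208]
560 [211, 213, 211, 211, 211, 211, 213, 198, 157, 108, 96, 103, 112, 124, 136, 140, 150, 154, 156, 163, 168, 179, 181, 182, 176, 171, 167, 169, 189, 205, 210, 211, 208, 208, 209, 210, 209, 209]
[168, 170, 174, 178, 183, 185, 187, 187, 187, 187, 166, 115, 87, 102, 113, 117, 126, 133, 140, 146, 151, 157]
[391.18995379 280.31986133] [558.9936924  280.41560174] [ 1.3 36.9 27.1]
off [ 1.3 36.9  9.6] rot [-0.      0.0031 -0.0003] t 8.4
```

```bash
python3 -m handwheel '[{"gripper":1,"offset":[1.2,5,9.5],"rotation":[0,0.003,0]},{"gripper":1,"offset":[1.2,10,9.5],"rotation":[0,0.003,0]},{"gripper":1,"offset":[1.2,20,9.5],"rotation":[0,0.003,0]},{"gripper":1,"offset":[1.2,30,9.5],"rotation":[0,0.003,0]},{"gripper":1,"offset":[1.2,40,9.5],"rotation":[0,0.003,0]},{"gripper":1,"offset":[1.2,50,9.5],"rotation":[0,0.003,0]},{"gripper":1,"offset":[1.2,60,9.5],"rotation":[0,0.003,0]},{"gripper":1,"offset":[1.2,65,9.5],"rotation":[0,0.003,0]}]'
cat > arc.py <<'E'
# offsets in present tool frame for rail-arc stations (board hole at tool (hx,0)); list of local rail poses
from h import *; import sys
O=np.array([.4611,.2924]);yw=-.117;M=np.array([[np.cos(yw),-np.sin(yw)],[np.sin(yw),np.cos(yw)]])
def st():
    L=[(120,-45,0)]
    for a in np.radians([15,30,45,60,75,90]): L.append((75+45*np.cos(a),-45+45*np.sin(a),a))
    for x in (50,26,-22,-70): L.append((x,0,np.pi/2))
    return L
o=ctrl.get_obs();T=R.from_rotvec(o['tool_rot']);Z=float(sys.argv[1]);hx=float(sys.argv[2])
for x,y,a in st():
    Rt=R.from_euler('z',yw+a)*R.from_rotvec([0,np.pi,0]); h=O+M@np.array([x,y])/1000
    p=np.array([*h,Z])-Rt.apply([hx/1000,0,0])
    print((x,y),'off',(T.inv().apply(p-o['tool_pos'])*1000).round(1),'rot',(T.inv()*Rt).as_rotvec().round(3))
h=M.T@(o['tool_pos'][:2]+T.apply([hx/1000,0,0])[:2]-O);print('hole local',h*1000)
E
python3 arc.py .1875 .5
```

```text
t: 9.4
tool_pos: [0.5683, 0.1779, 0.1875]
tool_rot: [-0.183, -3.136, 0.0]
contact_force: [0.3, 0.5, -1.8]
opening: 0.0129
grip_force: 60.0
(120, -45) off [-0.7 56.2 -0. ] rot [-0.    -0.     0.001]
(np.float64(118.46666218300808), np.float64(-33.35314297038657)) off [ 0.8 68.  -0. ] rot [-0.    -0.    -0.261]
(np.float64(113.97114317029974), np.float64(-22.500000000000004)) off [ 5.4 79.  -0. ] rot [-0.    -0.    -0.523]
(np.float64(106.81980515339464), np.float64(-13.180194846605364)) off [12.6 88.4 -0. ] rot [-0.    -0.    -0.785]
(np.float64(97.5), np.float64(-6.02885682970026)) off [22.  95.7 -0. ] rot [-0.    -0.    -1.046]
(np.float64(86.64685702961343), np.float64(-1.5333378169919243)) off [ 33.  100.2  -0. ] rot [-0.    -0.    -1.308]
(np.float64(75.0), np.float64(0.0)) off [ 44.8 101.8  -0. ] rot [-0.   -0.   -1.57]
(50, 0) off [ 69.8 101.8  -0. ] rot [-0.   -0.   -1.57]
(26, 0) off [ 93.8 101.8  -0. ] rot [-0.   -0.   -1.57]
(-22, 0) off [141.8 101.8  -0. ] rot [-0.   -0.   -1.57]
(-70, 0) off [189.8 101.9  -0. ] rot [-0.   -0.   -1.57]
hole local [ 119.32999466 -101.24744238]
```

```bash
python3 -m handwheel '[{"gripper":1,"offset":[0,14,0],"rotation":[0,0,0]},{"gripper":1,"offset":[-0.5,28,0],"rotation":[0,0,0]},{"gripper":1,"offset":[-0.7,42,0],"rotation":[0,0,0]},{"gripper":1,"offset":[-0.7,56,0],"rotation":[0,0,0]},{"gripper":1,"offset":[-0.3,62,0],"rotation":[0,0,-0.13]},{"gripper":1,"offset":[0.8,68,0],"rotation":[0,0,-0.261]},{"gripper":1,"offset":[2.8,73.6,0],"rotation":[0,0,-0.392]},{"gripper":1,"offset":[5.4,79,0],"rotation":[0,0,-0.523]}]'
python3 arc.py .1875 .5
```

```text
t: 10.4
tool_pos: [0.5721, 0.2571, 0.1874]
tool_rot: [0.641, -3.076, -0.0]
contact_force: [-0.4, -0.8, -1.1]
opening: 0.0129
grip_force: 59.9
(120, -45) off [  6.2 -22.9  -0.1] rot [ 0.    -0.     0.528]
(np.float64(118.46666218300808), np.float64(-33.35314297038657)) off [  1.6 -11.9  -0.1] rot [ 0.    -0.     0.266]
(np.float64(113.97114317029974), np.float64(-22.500000000000004)) off [ 0.  -0.1 -0.1] rot [ 0.    -0.     0.004]
(np.float64(106.81980515339464), np.float64(-13.180194846605364)) off [ 1.5 11.6 -0.1] rot [ 0.    -0.    -0.258]
(np.float64(97.5), np.float64(-6.02885682970026)) off [ 6.  22.6 -0.1] rot [ 0.    -0.    -0.519]
(np.float64(86.64685702961343), np.float64(-1.5333378169919243)) off [13.2 32.1 -0.1] rot [ 0.    -0.    -0.781]
(np.float64(75.0), np.float64(0.0)) off [22.6 39.4 -0.1] rot [ 0.    -0.    -1.043]
(50, 0) off [44.2 52.  -0.1] rot [ 0.    -0.    -1.043]
(26, 0) off [64.9 64.  -0.1] rot [ 0.    -0.    -1.043]
(-22, 0) off [ 1.064e+02  8.820e+01 -1.000e-01] rot [ 0.    -0.    -1.043]
(-70, 0) off [ 1.479e+02  1.124e+02 -1.000e-01] rot [ 0.    -0.    -1.043]
hole local [113.91055333 -22.38098465]
```

```bash
python3 -m handwheel '[{"gripper":1,"offset":[0.4,5.8,0],"rotation":[0,0,-0.13]},{"gripper":1,"offset":[1.5,11.6,0],"rotation":[0,0,-0.258]},{"gripper":1,"offset":[3.4,17.2,0],"rotation":[0,0,-0.388]},{"gripper":1,"offset":[6,22.6,0],"rotation":[0,0,-0.519]},{"gripper":1,"offset":[9.3,27.5,0],"rotation":[0,0,-0.65]},{"gripper":1,"offset":[13.2,32.1,0],"rotation":[0,0,-0.781]},{"gripper":1,"offset":[17.7,36,0],"rotation":[0,0,-0.912]},{"gripper":1,"offset":[22.6,39.4,0],"rotation":[0,0,-1.043]}]'
python3 arc.py .1875 .5 | tail -6
```

```text
t: 11.4
tool_pos: [0.5356, 0.2842, 0.1875]
tool_rot: [2.088, -2.348, 0.0]
contact_force: [-0.8, -0.2, -1.3]
opening: 0.0129
grip_force: 59.9
(np.float64(75.0), np.float64(0.0)) off [ 0.  -0.1 -0. ] rot [ 0. -0. -0.]
(50, 0) off [ 0.  24.9 -0. ] rot [ 0. -0. -0.]
(26, 0) off [ 0.  48.9 -0. ] rot [ 0. -0. -0.]
(-22, 0) off [ 0.  96.9 -0. ] rot [ 0. -0. -0.]
(-70, 0) off [  0.  144.9  -0. ] rot [ 0. -0. -0.]
hole local [7.49360992e+01 1.69413394e-02]
```

```bash
python3 -m handwheel '[{"gripper":1,"offset":[0,20,0],"rotation":[0,0,0]},{"gripper":1,"offset":[0,40,0],"rotation":[0,0,0]},{"gripper":1,"offset":[0,60,0],"rotation":[0,0,0]},{"gripper":1,"offset":[0,80,0],"rotation":[0,0,0]},{"gripper":1,"offset":[0,100,0],"rotation":[0,0,0]},{"gripper":1,"offset":[0,120,0],"rotation":[0,0,0]},{"gripper":1,"offset":[0,135,1],"rotation":[0,0,0]},{"gripper":1,"offset":[0,141,2.5],"rotation":[0,0,0]}]'
python3 -m handwheel '[{"gripper":1,"offset":[0,0,0.5],"rotation":[0,0,0]},{"gripper":0.62,"offset":[0,0,0.5],"rotation":[0,0,0]},{"gripper":0.4,"offset":[0,0,0.5],"rotation":[0,0,0]},{"gripper":0.34,"offset":[0,0,0.5],"rotation":[0,0,0]},{"gripper":0.34,"offset":[0,0,-15],"rotation":[0,0,0]},{"gripper":0.34,"offset":[0,0,-45],"rotation":[0,0,0]},{"gripper":0.34,"offset":[0,0,-85],"rotation":[0,0,0]},{"gripper":0.34,"offset":[0,0,-125],"rotation":[0,0,0]}]'
python3 go.py .545 -.301 .32 -.02
```

```text
t: 12.4
tool_pos: [0.3952, 0.301, 0.185]
tool_rot: [-2.083, 2.351, -0.0]
contact_force: [-0.0, -0.7, -1.6]
opening: 0.0132
grip_force: 60.0
t: 13.4
tool_pos: [0.3959, 0.3006, 0.3125]
tool_rot: [-2.081, 2.351, -0.001]
contact_force: [0.0, -0.4, -0.0]
opening: 0.0283
grip_force: 0.0
off [ 579.  -221.1   -7.7] rot [-3.0000e-04  1.4000e-03  1.4691e+00] t 13.4
```

```bash
python3 -m handwheel '[{"gripper":0.2,"offset":[50,-20,-5],"rotation":[0,0,0.18]},{"gripper":0.1,"offset":[105,-40,-5],"rotation":[0,0,0.36]},{"gripper":0.06,"offset":[160,-61,-5],"rotation":[0,0,0.54]},{"gripper":0.06,"offset":[215,-82,-5],"rotation":[0,0,0.72]},{"gripper":0.06,"offset":[270,-103,-5],"rotation":[0,0,0.9]},{"gripper":0.06,"offset":[325,-124,-5],"rotation":[0,0,1.08]},{"gripper":0.06,"offset":[380,-145,-5],"rotation":[0,0,1.26]},{"gripper":0.06,"offset":[435,-166,-5],"rotation":[0,0,1.44]}]'
python3 go.py .548 -.301 .115 -.02
python3 - <<'E'
from h import *
s=shot('scene','s2');d=shot('side','d2')
cv2.imwrite('pics/c3.png',np.hstack([crop(s,360,140,130,120,3),crop(d,220,290,170,156,2.3)[:360]]))
E
```

```text
t: 14.4
tool_pos: [0.5082, -0.1535, 0.3167]
tool_rot: [-0.005, 3.139, -0.001]
contact_force: [1.4, -0.0, -0.3]
opening: 0.04
grip_force: 0.0
off [ -38.9 -147.5  201.9] rot [-0.0007  0.0022  0.0229] t 14.4Traceback (most recent call last):
  File "<stdin>", line 3, in <module>
    return _nx.concatenate(arrs, 1, dtype=dtype, casting=casting)
           ~~~~~~~~~~~~~~~^^^^^^^^^^^^^^^^^^^^^^^^^^^^^^^^^^^^^^^
ValueError: all the input array dimensions except for the concatenation axis must match exactly, but along dimension 0, the array at index 0 has size 360 and the array at index 1 has size 359
```

```bash
python3 - <<'E'
from h import *
s=load('s2');d=load('d2')
cv2.imwrite('pics/c3.png',np.hstack([crop(s,360,140,130,120,3),cv2.resize(crop(d,220,290,170,156,1),(390,360))]))
E
python3 -m handwheel '[{"gripper":0.06,"offset":[-15,-60,10],"rotation":[0,0,0.02]},{"gripper":0.06,"offset":[-30,-115,30],"rotation":[0,0,0.02]},{"gripper":0.06,"offset":[-38,-147,80],"rotation":[0,0.002,0.02]},{"gripper":0.06,"offset":[-38,-147,130],"rotation":[0,0.002,0.02]},{"gripper":0.06,"offset":[-38,-147,165],"rotation":[0,0.002,0.02]},{"gripper":0.06,"offset":[-38,-147,190],"rotation":[0,0.002,0.02]},{"gripper":0.06,"offset":[-38,-147,202],"rotation":[0,0.002,0.02]},{"gripper":0.06,"offset":[-38,-147,202],"rotation":[0,0.002,0.02]}]'
python3 go.py .547 -.3005 .115 -.02
```

```text
t: 15.5
tool_pos: [0.5472, -0.2976, 0.1131]
tool_rot: [-0.016, -3.139, -0.001]
contact_force: [-0.1, -0.2, 0.5]
opening: 0.0403
grip_force: 0.0
off [ 0.2 -2.9 -1.9] rot [ 0.0003 -0.0024  0.0097] t 15.5
```

View pics/c3.png

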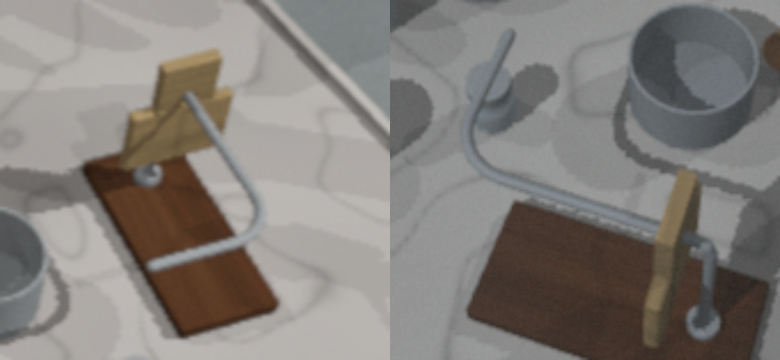

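Board 1 hangs upright on the straight part, near the post. Now the middle board.

```bash
python3 -m handwheel '[{"gripper":0.2,"offset":[0,-3,-1.5],"rotation":[0,-0.002,0.01]},{"gripper":0.4,"offset":[0,-3,-1.5],"rotation":[0,-0.002,0.01]},{"gripper":0.6,"offset":[0,-3,-1.5],"rotation":[0,-0.002,0.01]},{"gripper":1,"offset":[0,-3,-1.5],"rotation":[0,-0.002,0.01]},{"gripper":1,"offset":[0,-3,-1.5],"rotation":[0,-0.002,0.01]},{"gripper":1,"offset":[0,-3,-1.5],"rotation":[0,-0.002,0.01]},{"gripper":1,"offset":[0,-3,-1.5],"rotation":[0,-0.002,0.01]},{"gripper":1,"offset":[0,-3,-1.5],"rotation":[0,-0.002,0.01]}]' 60
python3 -m handwheel '[{"gripper":1,"offset":[0,0,-25],"rotation":[0,0,0]},{"gripper":1,"offset":[0,0,-55],"rotation":[0,0,0]},{"gripper":1,"offset":[0,0,-85],"rotation":[0,0,0]},{"gripper":1,"offset":[0,40,-85],"rotation":[0,0,0.05]},{"gripper":1,"offset":[0,90,-85],"rotation":[0,0,0.1]},{"gripper":1,"offset":[-5,145,-85],"rotation":[0,0,0.1]},{"gripper":1,"offset":[-10,200,-85],"rotation":[0,0,0.1]},{"gripper":1,"offset":[-15,255,-85],"rotation":[0,0,0.1]}]'
python3 go.py .561 .1145 .195 -.117
```

```text
t: 16.5
tool_pos: [0.5477, -0.3012, 0.1155]
tool_rot: [0.033, 3.14, -0.001]
contact_force: [-1.1, 0.5, 4.9]
opening: 0.0133
grip_force: 60.6
t: 17.5
tool_pos: [0.5665, -0.0445, 0.1978]
tool_rot: [-0.19, -3.133, -0.0]
contact_force: [1.0, 0.0, -2.0]
opening: 0.013
grip_force: 59.7
off [ 24.6 157.2   2.9] rot [-0.     -0.0024 -0.0041] t 17.5
```

```bash
python3 -m handwheel '[{"gripper":1,"offset":[8,40,0],"rotation":[0,0,0]},{"gripper":1,"offset":[16,85,0],"rotation":[0,0,0]},{"gripper":1,"offset":[24.5,125,0],"rotation":[0,-0.002,-0.004]},{"gripper":1,"offset":[24.5,150,2],"rotation":[0,-0.002,-0.004]},{"gripper":1,"offset":[24.5,157,3],"rotation":[0,-0.002,-0.004]},{"gripper":1,"offset":[24.5,157,3],"rotation":[0,-0.002,-0.004]},{"gripper":1,"offset":[24.5,157,3],"rotation":[0,-0.002,-0.004]},{"gripper":1,"offset":[24.5,157,3],"rotation":[0,-0.002,-0.004]}]'
cat > held.py <<'E'
# handle top edges of a held board in the wrist view -> tool frame (near/far edge v from brightness steps)
from h import *; import sys
w=shot('wrist',sys.argv[1]);o=ctrl.get_obs();T=R.from_rotvec(o['tool_rot'])
g=w['image'].astype(float)
a=g[:,312:322].mean((1,2)); 
print('near',[int(x) for x in a[252:280]]);print('far',[int(x) for x in a[396:420]])
def tl(p): return (T.inv().apply(p-o['tool_pos'])*1000).round(1)
zt=o['tool_pos'][2]+.027
for v in (263,264,265,266,267,268,270): print(v,tl(onz(w,316,v,zt)))
for v in (405,408,411,414): print(v,tl(onz(w,320,v,zt)))
b=g[264:290,:,:].mean(2);u=420;print('bar',[int(x) for x in g[262:296,430].mean(1)], proj(w,[.565,.149,.17]))
E
python3 held.py w4; python3 go.py .565 .149 .1875 -.117
```

```text
t: 18.5
tool_pos: [0.5621, 0.1115, 0.1965]
tool_rot: [0.185, 3.134, -0.001]
contact_force: [-0.7, 0.1, -2.2]
opening: 0.0127
grip_force: 59.7
near [76, 75, 76, 77, 78, 79, 80, 81, 80, 79, 78, 78, 80, 87, 91, 93, 93, 92, 92, 93, 93, 92, 93, 92, 92, 93, 93, 93]
far [134, 134, 134, 134, 133, 134, 134, 135, 136, 138, 139, 140, 141, 144, 150, 154, 154, 153, 152, 152, 151, 151, 150, 150]
263 [ 31.1  -1.1 -27.1]
264 [ 30.8  -1.1 -27.1]
265 [ 30.4  -1.1 -27.1]
266 [ 30.   -1.1 -27.1]
267 [ 29.7  -1.1 -27.1]
268 [ 29.3  -1.1 -27.1]
270 [ 28.6  -1.1 -27.1]
405 [-27.7   0.4 -26.9]
408 [-29.2   0.4 -26.9]
411 [-30.6   0.4 -26.9]
414 [-32.    0.4 -26.9]
bar [188, 190, 191, 188, 190, 189, 184, 159, 122, 99, 102, 111, 120, 132, 140, 149, 155, 160, 165, 170, 175, 178, 179, 179, 177, 174, 167, 164, 167, 173, 175, 174, 175, 173] [392.41551339 280.344411  ]
off [ 1.6 37.4  9. ] rot [-0.0001  0.0021 -0.001 ] t 18.55
```

```bash
python3 -m handwheel '[{"gripper":1,"offset":[1.4,5,9],"rotation":[0,0.002,0]},{"gripper":1,"offset":[1.4,10,9],"rotation":[0,0.002,0]},{"gripper":1,"offset":[1.4,20,9],"rotation":[0,0.002,0]},{"gripper":1,"offset":[1.4,30,9],"rotation":[0,0.002,0]},{"gripper":1,"offset":[1.4,40,9],"rotation":[0,0.002,0]},{"gripper":1,"offset":[1.4,50,9],"rotation":[0,0.002,0]},{"gripper":1,"offset":[1.4,60,9],"rotation":[0,0.002,0]},{"gripper":1,"offset":[1.4,65,9],"rotation":[0,0.002,0]}]'
python3 arc.py .1875 .2
```

```text
t: 19.55
tool_pos: [0.5683, 0.1779, 0.1874]
tool_rot: [-0.182, -3.136, 0.0]
contact_force: [-0.2, -0.8, -1.7]
opening: 0.0126
grip_force: 59.6
(120, -45) off [-0.5 56.2 -0.1] rot [-0.    -0.     0.001]
(np.float64(118.46666218300808), np.float64(-33.35314297038657)) off [ 1.1 67.9 -0.1] rot [-0.    -0.    -0.261]
(np.float64(113.97114317029974), np.float64(-22.500000000000004)) off [ 5.6 78.8 -0.1] rot [-0.    -0.    -0.523]
(np.float64(106.81980515339464), np.float64(-13.180194846605364)) off [12.8 88.1 -0.1] rot [-0.    -0.    -0.785]
(np.float64(97.5), np.float64(-6.02885682970026)) off [22.1 95.3 -0.1] rot [-0.    -0.    -1.046]
(np.float64(86.64685702961343), np.float64(-1.5333378169919243)) off [33.  99.9 -0.1] rot [-0.    -0.    -1.308]
(np.float64(75.0), np.float64(0.0)) off [ 4.470e+01  1.014e+02 -1.000e-01] rot [-0.   -0.   -1.57]
(50, 0) off [ 6.970e+01  1.014e+02 -1.000e-01] rot [-0.   -0.   -1.57]
(26, 0) off [ 9.370e+01  1.014e+02 -1.000e-01] rot [-0.   -0.   -1.57]
(-22, 0) off [ 1.417e+02  1.015e+02 -1.000e-01] rot [-0.   -0.   -1.57]
(-70, 0) off [ 1.897e+02  1.015e+02 -1.000e-01] rot [-0.   -0.   -1.57]
hole local [ 119.58427803 -101.16706812]
```

```bash
python3 -m handwheel '[{"gripper":1,"offset":[0,14,0],"rotation":[0,0,0]},{"gripper":1,"offset":[-0.5,28,0],"rotation":[0,0,0]},{"gripper":1,"offset":[-0.5,42,0],"rotation":[0,0,0]},{"gripper":1,"offset":[-0.5,56,0],"rotation":[0,0,0]},{"gripper":1,"offset":[-0.1,62,0],"rotation":[0,0,-0.13]},{"gripper":1,"offset":[1,68,0],"rotation":[0,0,-0.261]},{"gripper":1,"offset":[2.9,73.5,0],"rotation":[0,0,-0.392]},{"gripper":1,"offset":[5.6,78.8,0],"rotation":[0,0,-0.523]}]'
python3 arc.py .1875 .2 | sed -n 3,7p
python3 -m handwheel '[{"gripper":1,"offset":[0.4,5.8,0],"rotation":[0,0,-0.13]},{"gripper":1,"offset":[1.5,11.6,0],"rotation":[0,0,-0.258]},{"gripper":1,"offset":[3.4,17.2,0],"rotation":[0,0,-0.388]},{"gripper":1,"offset":[6,22.6,0],"rotation":[0,0,-0.519]},{"gripper":1,"offset":[9.3,27.5,0],"rotation":[0,0,-0.65]},{"gripper":1,"offset":[13.2,32.1,0],"rotation":[0,0,-0.781]},{"gripper":1,"offset":[17.7,36,0],"rotation":[0,0,-0.912]},{"gripper":1,"offset":[22.6,39.4,0],"rotation":[0,0,-1.043]}]'
python3 arc.py .1875 .2 | tail -6
```

```text
t: 20.55
tool_pos: [0.5719, 0.2569, 0.1874]
tool_rot: [0.641, -3.076, 0.0]
contact_force: [0.6, 0.6, -2.4]
opening: 0.0131
grip_force: 59.6
(np.float64(113.97114317029974), np.float64(-22.500000000000004)) off [ 0.  -0.1 -0.1] rot [-0.    -0.     0.004]
(np.float64(106.81980515339464), np.float64(-13.180194846605364)) off [ 1.5 11.6 -0.1] rot [-0.    -0.    -0.258]
(np.float64(97.5), np.float64(-6.02885682970026)) off [ 6.  22.6 -0.1] rot [-0.   -0.   -0.52]
(np.float64(86.64685702961343), np.float64(-1.5333378169919243)) off [13.2 32.  -0.1] rot [-0.    -0.    -0.781]
(np.float64(75.0), np.float64(0.0)) off [22.5 39.2 -0.1] rot [ 0.    -0.    -1.043]
t: 21.55
tool_pos: [0.5353, 0.2841, 0.1875]
tool_rot: [-2.088, 2.347, -0.0]
contact_force: [0.7, 0.3, -2.6]
opening: 0.013
grip_force: 59.6
(np.float64(75.0), np.float64(0.0)) off [ 0.2 -0.3 -0. ] rot [-0.  0.  0.]
(50, 0) off [ 0.2 24.7 -0. ] rot [-0.  0.  0.]
(26, 0) off [ 0.2 48.7 -0. ] rot [-0.  0.  0.]
(-22, 0) off [ 0.2 96.7 -0. ] rot [-0.  0.  0.]
(-70, 0) off [  0.2 144.7  -0. ] rot [-0.  0.  0.]
hole local [74.6982433   0.19901517]
```

```bash
python3 -m handwheel '[{"gripper":1,"offset":[0,15,0],"rotation":[0,0,0]},{"gripper":1,"offset":[0,30,0],"rotation":[0,0,0]},{"gripper":1,"offset":[0,45,0],"rotation":[0,0,0]},{"gripper":1,"offset":[0,60,0],"rotation":[0,0,0]},{"gripper":1,"offset":[0,75,0],"rotation":[0,0,0]},{"gripper":1,"offset":[0,87,0],"rotation":[0,0,0]},{"gripper":1,"offset":[0,92,1],"rotation":[0,0,0]},{"gripper":1,"offset":[0,93,2.5],"rotation":[0,0,0]}]'
python3 -m handwheel '[{"gripper":1,"offset":[0,0,0.5],"rotation":[0,0,0]},{"gripper":0.62,"offset":[0,0,0.5],"rotation":[0,0,0]},{"gripper":0.4,"offset":[0,0,0.5],"rotation":[0,0,0]},{"gripper":0.4,"offset":[0,0,0.5],"rotation":[0,0,0]},{"gripper":0.4,"offset":[0,0,-15],"rotation":[0,0,0]},{"gripper":0.4,"offset":[0,0,-45],"rotation":[0,0,0]},{"gripper":0.4,"offset":[0,0,-85],"rotation":[0,0,0]},{"gripper":0.4,"offset":[0,0,-125],"rotation":[0,0,0]}]'
python3 go.py .55 -.362 .32 -.02
```

```text
t: 22.55
tool_pos: [0.4431, 0.2947, 0.185]
tool_rot: [-2.082, 2.352, -0.0]
contact_force: [0.2, -0.4, -1.4]
opening: 0.0131
grip_force: 59.7
t: 23.55
tool_pos: [0.4432, 0.2947, 0.3125]
tool_rot: [-2.082, 2.351, -0.001]
contact_force: [-0.1, -0.3, -0.3]
opening: 0.0257
grip_force: 0.0
off [ 638.9 -185.7   -7.7] rot [-5.0000e-04  1.3000e-03  1.4692e+00] t 23.55
```

```bash
python3 -m handwheel '[{"gripper":0.2,"offset":[55,-16,-5],"rotation":[0,0,0.18]},{"gripper":0.1,"offset":[112,-32,-5],"rotation":[0,0,0.36]},{"gripper":0.06,"offset":[168,-49,-5],"rotation":[0,0,0.54]},{"gripper":0.06,"offset":[225,-65,-5],"rotation":[0,0,0.72]},{"gripper":0.06,"offset":[280,-81,-5],"rotation":[0,0,0.9]},{"gripper":0.06,"offset":[335,-97,-5],"rotation":[0,0,1.08]},{"gripper":0.06,"offset":[390,-113,-5],"rotation":[0,0,1.26]},{"gripper":0.06,"offset":[445,-129,-5],"rotation":[0,0,1.44]}]'
python3 go.py .55 -.362 .1155 -.035
```

```text
t: 24.55
tool_pos: [0.5175, -0.1647, 0.3167]
tool_rot: [-0.005, 3.139, -0.001]
contact_force: [0.6, 0.1, 0.8]
opening: 0.0398
grip_force: 0.0
off [ -31.5 -197.2  201.4] rot [-0.0008  0.0022  0.038 ] t 24.55
```

```bash
python3 -m handwheel '[{"gripper":0.06,"offset":[-10,-60,5],"rotation":[0,0,0.02]},{"gripper":0.06,"offset":[-20,-120,10],"rotation":[0,0.002,0.038]},{"gripper":0.06,"offset":[-31,-180,20],"rotation":[0,0.002,0.038]},{"gripper":0.06,"offset":[-31,-200,60],"rotation":[0,0.002,0.038]},{"gripper":0.06,"offset":[-31,-200,110],"rotation":[0,0.002,0.038]},{"gripper":0.06,"offset":[-31,-200,155],"rotation":[0,0.002,0.038]},{"gripper":0.06,"offset":[-31,-200,185],"rotation":[0,0.002,0.038]},{"gripper":0.06,"offset":[-31,-200,199],"rotation":[0,0.002,0.038]}]'
python3 go.py .55 -.362 .1155 -.035
```

```text
t: 25.55
tool_pos: [0.5496, -0.362, 0.1146]
tool_rot: [-0.045, -3.137, -0.002]
contact_force: [-1.0, 0.0, 0.1]
opening: 0.04
grip_force: 0.0
off [-0.4  0.  -0.9] rot [ 0.0013 -0.0038  0.0061] t 25.55
```

```bash
python3 -m handwheel '[{"gripper":0.2,"offset":[0,0,-1],"rotation":[0,-0.002,0.01]},{"gripper":0.4,"offset":[0,0,-1],"rotation":[0,-0.002,0.01]},{"gripper":0.6,"offset":[0,0,-1],"rotation":[0,-0.002,0.01]},{"gripper":1,"offset":[0,0,-1],"rotation":[0,-0.002,0.01]},{"gripper":1,"offset":[0,0,-1],"rotation":[0,-0.002,0.01]},{"gripper":1,"offset":[0,0,-1],"rotation":[0,-0.002,0.01]},{"gripper":1,"offset":[0,0,-1],"rotation":[0,-0.002,0.01]},{"gripper":1,"offset":[0,0,-1],"rotation":[0,-0.002,0.01]}]' 60
python3 -m handwheel '[{"gripper":1,"offset":[0,0,-25],"rotation":[0,0,0]},{"gripper":1,"offset":[0,0,-55],"rotation":[0,0,0]},{"gripper":1,"offset":[0,0,-85],"rotation":[0,0,0]},{"gripper":1,"offset":[0,40,-85],"rotation":[0,0,0.04]},{"gripper":1,"offset":[0,90,-85],"rotation":[0,0,0.08]},{"gripper":1,"offset":[-5,145,-85],"rotation":[0,0,0.08]},{"gripper":1,"offset":[-10,200,-85],"rotation":[0,0,0.08]},{"gripper":1,"offset":[-15,255,-85],"rotation":[0,0,0.08]}]'
python3 go.py .561 .1145 .195 -.117
```

```text
t: 26.55
tool_pos: [0.551, -0.3628, 0.1192]
tool_rot: [0.061, 3.139, -0.002]
contact_force: [-0.6, 1.2, 6.1]
opening: 0.013
grip_force: 60.6
t: 27.55
tool_pos: [0.5747, -0.1065, 0.2016]
tool_rot: [-0.187, -3.136, 0.0]
contact_force: [0.4, 0.1, -0.9]
opening: 0.0128
grip_force: 59.5
off [ 39.9 217.8   6.6] rot [-0.0002 -0.0002 -0.0021] t 27.55
```

```bash
python3 -m handwheel '[{"gripper":1,"offset":[8,40,0],"rotation":[0,0,0]},{"gripper":1,"offset":[16,90,0],"rotation":[0,0,0]},{"gripper":1,"offset":[24,140,0],"rotation":[0,0,0]},{"gripper":1,"offset":[32,190,0],"rotation":[0,0,-0.002]},{"gripper":1,"offset":[40,218,2],"rotation":[0,0,-0.002]},{"gripper":1,"offset":[40,218,3],"rotation":[0,0,-0.002]},{"gripper":1,"offset":[40,218,3],"rotation":[0,0,-0.002]},{"gripper":1,"offset":[40,218,3],"rotation":[0,0,-0.002]}]'
python3 held.py w5; python3 go.py .565 .149 .192 -.117
python3 - <<'E'
from h import *
w=load('w5');cv2.imwrite('pics/c5.png',crop(w,220,180,220,240,2.5))
E
```

```text
t: 28.55
tool_pos: [0.5613, 0.112, 0.1989]
tool_rot: [-0.186, -3.136, 0.001]
contact_force: [-0.8, -0.5, -1.5]
opening: 0.0125
grip_force: 59.7
near [77, 78, 80, 81, 81, 81, 79, 78, 78, 84, 89, 92, 93, 93, 93, 93, 93, 95, 98, 102, 104, 104, 105, 104, 104, 104, 103, 104]
far [135, 136, 137, 139, 140, 141, 143, 148, 151, 155, 156, 156, 156, 156, 156, 155, 155, 154, 154, 153, 152, 152, 151, 151]
263 [ 31.2  -1.  -27. ]
264 [ 30.8  -1.  -27. ]
265 [ 30.5  -1.  -27. ]
266 [ 30.1  -1.  -27. ]
267 [ 29.7  -1.  -27. ]
268 [ 29.4  -1.  -27. ]
270 [ 28.6  -1.  -27. ]
405 [-27.6   0.6 -27. ]
408 [-29.    0.6 -27. ]
411 [-30.4   0.6 -27. ]
414 [-31.9   0.6 -27. ]
bar [191, 188, 190, 190, 190, 192, 182, 158, 118, 100, 101, 111, 120, 133, 141, 151, 157, 162, 166, 171, 176, 178, 179, 178, 178, 174, 167, 162, 165, 173, 174, 173, 175, 175] [390.73152623 280.18740483]
off [ 0.7 37.2  6.9] rot [-0.0003  0.0001 -0.0013] t 28.6
```

View pics/c5.png

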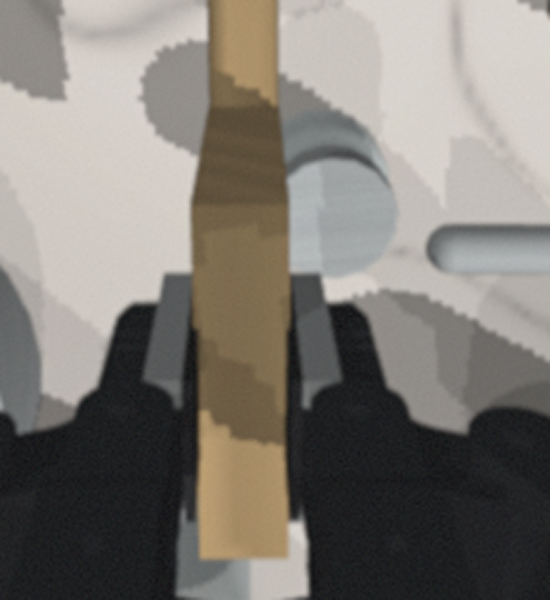

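```bash
python3 - <<'E'
from h import *
w=load('w5');o=ctrl.get_obs();T=R.from_rotvec(o['tool_rot'])
def tl(p): return (T.inv().apply(p-o['tool_pos'])*1000).round(1)
for h in (.021,.0225,.024,.027): print(h,tl(onz(w,316,261.2,o['tool_pos'][2]+h)),tl(onz(w,320,403.5,o['tool_pos'][2]+h)))
w=load('w4');print(144.4)
E
```

```text
0.021 [ 29.6  -1.  -21. ] [-32.1   0.6 -21. ]
0.0225 [ 30.2  -1.  -22.5] [-30.8   0.6 -22.5]
0.024 [ 30.7  -1.  -24. ] [-29.5   0.6 -24. ]
0.027 [ 31.8  -1.  -27. ] [-26.9   0.6 -27. ]
144.4
```

```bash
python3 -m handwheel '[{"gripper":1,"offset":[0.8,5,7],"rotation":[0,0,0]},{"gripper":1,"offset":[0.8,10,7],"rotation":[0,0,0]},{"gripper":1,"offset":[0.8,20,7],"rotation":[0,0,0]},{"gripper":1,"offset":[0.8,30,7],"rotation":[0,0,0]},{"gripper":1,"offset":[0.8,40,7],"rotation":[0,0,0]},{"gripper":1,"offset":[0.8,50,7],"rotation":[0,0,0]},{"gripper":1,"offset":[0.8,60,7],"rotation":[0,0,0]},{"gripper":1,"offset":[0.8,65,7],"rotation":[0,0,0]}]'
python3 arc.py .1915 .2
```

```text
t: 29.6
tool_pos: [0.5679, 0.1784, 0.1919]
tool_rot: [0.182, 3.136, -0.0]
contact_force: [-0.5, -0.4, -0.9]
opening: 0.0128
grip_force: 59.5
(120, -45) off [-0.8 55.7  0.4] rot [-0.     0.     0.001]
(np.float64(118.46666218300808), np.float64(-33.35314297038657)) off [ 0.7 67.4  0.4] rot [-0.     0.    -0.261]
(np.float64(113.97114317029974), np.float64(-22.500000000000004)) off [ 5.2 78.3  0.4] rot [-0.    -0.    -0.523]
(np.float64(106.81980515339464), np.float64(-13.180194846605364)) off [12.4 87.7  0.4] rot [-0.    -0.    -0.785]
(np.float64(97.5), np.float64(-6.02885682970026)) off [21.7 94.9  0.4] rot [-0.    -0.    -1.046]
(np.float64(86.64685702961343), np.float64(-1.5333378169919243)) off [32.6 99.4  0.4] rot [-0.    -0.    -1.308]
(np.float64(75.0), np.float64(0.0)) off [ 44.3 101.    0.4] rot [-0.   -0.   -1.57]
(50, 0) off [ 69.3 101.    0.4] rot [-0.   -0.   -1.57]
(26, 0) off [ 93.3 101.    0.4] rot [-0.   -0.   -1.57]
(-22, 0) off [141.3 101.    0.4] rot [-0.   -0.   -1.57]
(-70, 0) off [189.3 101.1   0.4] rot [-0.   -0.   -1.57]
hole local [ 119.21449253 -100.72438444]
```

```bash
python3 -m handwheel '[{"gripper":1,"offset":[-0.3,14,0.3],"rotation":[0,0,0]},{"gripper":1,"offset":[-0.8,28,0.3],"rotation":[0,0,0]},{"gripper":1,"offset":[-0.8,42,0.3],"rotation":[0,0,0]},{"gripper":1,"offset":[-0.8,55.7,0.3],"rotation":[0,0,0]},{"gripper":1,"offset":[-0.4,61.6,0.3],"rotation":[0,0,-0.13]},{"gripper":1,"offset":[0.7,67.4,0.3],"rotation":[0,0,-0.261]},{"gripper":1,"offset":[2.6,73,0.3],"rotation":[0,0,-0.392]},{"gripper":1,"offset":[5.2,78.3,0.3],"rotation":[0,0,-0.523]}]'
python3 -m handwheel '[{"gripper":1,"offset":[0.4,5.8,0],"rotation":[0,0,-0.13]},{"gripper":1,"offset":[1.5,11.6,0],"rotation":[0,0,-0.258]},{"gripper":1,"offset":[3.4,17.2,0],"rotation":[0,0,-0.388]},{"gripper":1,"offset":[6,22.6,0],"rotation":[0,0,-0.519]},{"gripper":1,"offset":[9.3,27.5,0],"rotation":[0,0,-0.65]},{"gripper":1,"offset":[13.2,32.1,0],"rotation":[0,0,-0.781]},{"gripper":1,"offset":[17.7,36,0],"rotation":[0,0,-0.912]},{"gripper":1,"offset":[22.6,39.4,0],"rotation":[0,0,-1.043]}]'
python3 arc.py .1915 .2 | tail -6
```

```text
t: 30.6
tool_pos: [0.5719, 0.2569, 0.1916]
tool_rot: [0.641, -3.076, 0.0]
contact_force: [-0.4, 0.5, -0.5]
opening: 0.0124
grip_force: 59.5
t: 31.6
tool_pos: [0.5353, 0.284, 0.1916]
tool_rot: [2.088, -2.347, -0.0]
contact_force: [0.2, -0.3, -2.4]
opening: 0.0127
grip_force: 59.5
(np.float64(75.0), np.float64(0.0)) off [ 0.1 -0.3  0.1] rot [ 0. -0. -0.]
(50, 0) off [ 0.1 24.7  0.1] rot [ 0. -0. -0.]
(26, 0) off [ 0.1 48.7  0.1] rot [ 0. -0. -0.]
(-22, 0) off [ 0.1 96.7  0.1] rot [ 0. -0. -0.]
(-70, 0) off [1.000e-01 1.447e+02 1.000e-01] rot [ 0. -0. -0.]
hole local [74.69002693  0.09890527]
```

```bash
python3 -m handwheel '[{"gripper":1,"offset":[0,12,0],"rotation":[0,0,0]},{"gripper":1,"offset":[0,24,0],"rotation":[0,0,0]},{"gripper":1,"offset":[0,36,0],"rotation":[0,0,0]},{"gripper":1,"offset":[0,44,0],"rotation":[0,0,0]},{"gripper":1,"offset":[0,47,1],"rotation":[0,0,0]},{"gripper":1,"offset":[0,47,2.5],"rotation":[0,0,0]},{"gripper":1,"offset":[0,47,3],"rotation":[0,0,0]},{"gripper":1,"offset":[0,47,3],"rotation":[0,0,0]}]'
python3 -m handwheel '[{"gripper":0.62,"offset":[0,0,0],"rotation":[0,0,0]},{"gripper":0.4,"offset":[0,0,0],"rotation":[0,0,0]},{"gripper":0.4,"offset":[0,0,0],"rotation":[0,0,0]},{"gripper":0.4,"offset":[0,0,-15],"rotation":[0,0,0]},{"gripper":0.4,"offset":[0,0,-45],"rotation":[0,0,0]},{"gripper":0.4,"offset":[0,0,-85],"rotation":[0,0,0]},{"gripper":0.4,"offset":[0,0,-125],"rotation":[0,0,0]},{"gripper":0.4,"offset":[0,0,-165],"rotation":[0,0,0]}]'
python3 - <<'E'
from h import *
s=shot('scene','s3');d=shot('side','d3')
cv2.imwrite('pics/c6.png',np.hstack([crop(s,230,140,260,230,1.5),crop(d,170,220,260,230,1.5)]))
E
```

```text
t: 32.6
tool_pos: [0.4891, 0.289, 0.1886]
tool_rot: [2.082, -2.353, 0.0]
contact_force: [-1.2, -0.0, -1.0]
opening: 0.0131
grip_force: 59.6
t: 33.6
tool_pos: [0.4888, 0.2891, 0.3565]
tool_rot: [-2.081, 2.351, -0.001]
contact_force: [0.4, 0.4, -0.2]
opening: 0.0255
grip_force: 0.0
```

View pics/c6.png

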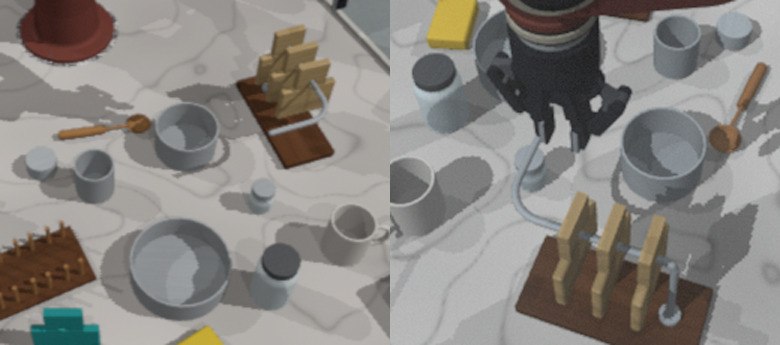

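All three boards hang on the straight part. Now for a view of the bowls.

```bash
python3 go.py .50 .0 .42 -.06
```

```text
off [286.2 -45.  -59.5] rot [-0.0039  0.0125  1.5093] t 33.7
```

```bash
python3 -m handwheel '[{"gripper":0.3,"offset":[30,-5,-20],"rotation":[0,0,0.18]},{"gripper":0.3,"offset":[70,-11,-40],"rotation":[0,0,0.36]},{"gripper":0.3,"offset":[110,-17,-60],"rotation":[0,0,0.54]},{"gripper":0.3,"offset":[150,-23,-60],"rotation":[0,0,0.72]},{"gripper":0.3,"offset":[190,-30,-60],"rotation":[0,0,0.9]},{"gripper":0.3,"offset":[230,-36,-60],"rotation":[0,0,1.08]},{"gripper":0.3,"offset":[265,-42,-60],"rotation":[0,0,1.26]},{"gripper":0.3,"offset":[286,-45,-60],"rotation":[0,0,1.44]}]'
python3 -m handwheel '[{"gripper":0.3,"offset":[0,0,0],"rotation":[0,0,0.06]},{"gripper":0.3,"offset":[0,0,0],"rotation":[0,0,0.06]},{"gripper":0.3,"offset":[0,0,0],"rotation":[0,0,0.06]},{"gripper":0.3,"offset":[0,0,0],"rotation":[0,0,0.06]},{"gripper":0.3,"offset":[0,0,0],"rotation":[0,0,0.06]},{"gripper":0.3,"offset":[0,0,0],"rotation":[0,0,0.06]},{"gripper":0.3,"offset":[0,0,0],"rotation":[0,0,0.06]},{"gripper":0.3,"offset":[0,0,0],"rotation":[0,0,0.06]}]'
python3 - <<'E'
from h import *
d=shot('wrist','w6')
E
```

```text
t: 34.7
tool_pos: [0.4986, -0.0018, 0.4139]
tool_rot: [-0.003, 3.141, -0.0]
contact_force: [0.6, -0.1, -0.1]
opening: 0.0302
grip_force: 0.0
t: 35.7
tool_pos: [0.4989, -0.0003, 0.4136]
tool_rot: [-0.08, -3.141, 0.0]
contact_force: [-0.3, -0.4, -0.8]
opening: 0.0299
grip_force: 0.0
```

View pics/w6.png

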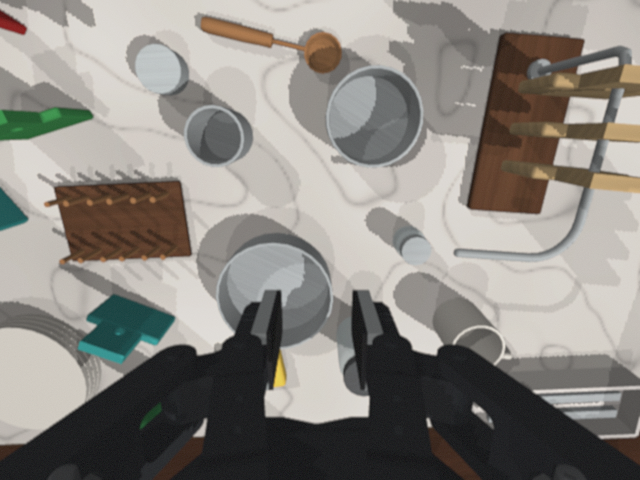

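Rims seen: medium left 327, right 423, top 67, bottom 166. Small left 184, right 244, top 106, bottom 165. Large left 218, right 332, top 243.

```bash
cat > circ.py <<'E'
from h import *; from scipy.optimize import least_squares
def circ(d,pts,z,r):
    P=np.array([onz(d,u,v,z)[:2] for u,v in pts])
    f=lambda c:np.hypot(*(P-c).T)-r
    s=least_squares(f,P.mean(0)); return s.x.round(4),(s.fun*1000).round(1)
E
python3 - <<'E'
from circ import *
d=load('w6')
print('med',circ(d,[(327,117),(423,117),(375,67),(375,166)],.068,.062))
print('small',circ(d,[(184,136),(244,136),(214,106),(214,165)],.078,.038))
print('large',circ(d,[(218,293),(332,293),(275,243)],.058,.088))
print(ctrl.get_obs()['q'])
E
```

```text
med (array([0.416 , 0.0776]), array([-1. , -1. , -2.3, -2.3]))
small (array([ 0.4272, -0.1268]), array([-0.1, -0.1, -2.1, -2.1]))
large (array([ 0.6665, -0.0716]), array([-2.2, -2.2,  0.5]))
[-1.49852351e-01 -2.90870234e-01  1.63037158e+00 -9.98697701e-05
  1.80203102e+00 -1.66991878e+00]
```

```bash
python3 go.py .416 .0176 .12 0
```

```text
off [ 83.7  13.7 293.6] rot [-0.0001  0.     -0.0508] t 35.75
```

```bash
python3 -m handwheel '[{"gripper":0.3,"offset":[20,4,50],"rotation":[0,0,-0.05]},{"gripper":0.3,"offset":[40,8,100],"rotation":[0,0,-0.05]},{"gripper":0.3,"offset":[60,12,150],"rotation":[0,0,-0.05]},{"gripper":0.3,"offset":[84,14,200],"rotation":[0,0,-0.05]},{"gripper":0.3,"offset":[84,14,250],"rotation":[0,0,-0.05]},{"gripper":0.3,"offset":[84,14,285],"rotation":[0,0,-0.05]},{"gripper":0.3,"offset":[84,14,293],"rotation":[0,0,-0.05]},{"gripper":0.3,"offset":[84,14,293],"rotation":[0,0,-0.05]}]'
python3 go.py .416 .0176 .040 0
python3 - <<'E'
from circ import *
d=shot('wrist','w7');cv2.imwrite('pics/c7.png',crop(d,120,100,400,300,1.5))
E
```

```text
t: 36.75
tool_pos: [0.416, 0.0179, 0.1213]
tool_rot: [0.001, 3.141, -0.0]
contact_force: [0.4, 0.0, 0.6]
opening: 0.0301
grip_force: 0.0
off [ 0.1 -0.3 81.3] rot [-0.0001  0.0003 -0.0008] t 36.75
```

View pics/c7.png

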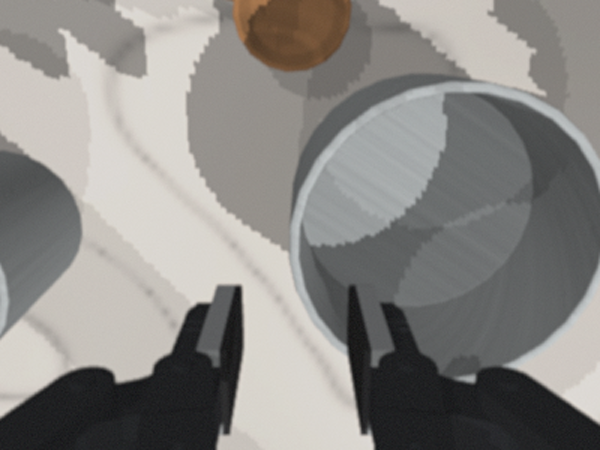

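The wrist crop shows the medium rim between the fingers. Its left extreme is at about (315,260), and it passes (337,203), (430,155) and (350,333).

```bash
python3 - <<'E'
from circ import *
d=load('w7')
print(circ(d,[(314.7,260),(430,155.3),(336.7,203.3),(503,186.7),(350,333)],.068,.062))
E
```

```text
(array([0.4166, 0.0783]), array([ 0.3, -0. , -0.1, -1.8, -1.9]))
```

Consistent with the estimate. I descend and grip.

```bash
python3 -m handwheel '[{"gripper":0.3,"offset":[0,0,25],"rotation":[0,0,0]},{"gripper":0.3,"offset":[0,0,50],"rotation":[0,0,0]},{"gripper":0.3,"offset":[0,0,70],"rotation":[0,0,0]},{"gripper":0.3,"offset":[0,0,80],"rotation":[0,0,0]},{"gripper":0.5,"offset":[0,0,80],"rotation":[0,0,0]},{"gripper":0.7,"offset":[0,0,80],"rotation":[0,0,0]},{"gripper":1,"offset":[0,0,80],"rotation":[0,0,0]},{"gripper":1,"offset":[0,0,80],"rotation":[0,0,0]}]' 60
python3 -m handwheel '[{"gripper":1,"offset":[0,0,0],"rotation":[0,0,0]},{"gripper":1,"offset":[0,0,0],"rotation":[0,0,0]},{"gripper":1,"offset":[0,0,-10],"rotation":[0,0,0]},{"gripper":1,"offset":[0,0,-30],"rotation":[0,0,0]},{"gripper":1,"offset":[0,0,-55],"rotation":[0,0,0]},{"gripper":1,"offset":[0,0,-85],"rotation":[0,0,0]},{"gripper":1,"offset":[0,0,-100],"rotation":[0,0,0]},{"gripper":1,"offset":[0,0,-100],"rotation":[0,0,0]}]'
python3 go.py .663 -.128 .145 0
```

```text
t: 37.8
tool_pos: [0.4169, 0.0178, 0.0421]
tool_rot: [0.001, 3.139, -0.0]
contact_force: [0.2, -1.4, 5.9]
opening: 0.003
grip_force: 60.4
t: 38.8
tool_pos: [0.4161, 0.0178, 0.1414]
tool_rot: [0.001, 3.14, -0.001]
contact_force: [0.8, 0.3, -2.5]
opening: 0.0028
grip_force: 59.2
off [-247.  -145.6   -3.1] rot [-0.0006  0.0019 -0.0008] t 38.8
```

```bash
python3 -m handwheel '[{"gripper":1,"offset":[-35,-20,-3],"rotation":[0,0,0]},{"gripper":1,"offset":[-75,-44,-3],"rotation":[0,0,0]},{"gripper":1,"offset":[-120,-70,-3],"rotation":[0,0,0]},{"gripper":1,"offset":[-165,-97,-3],"rotation":[0,0,0]},{"gripper":1,"offset":[-210,-123,-3],"rotation":[0,0,0]},{"gripper":1,"offset":[-237,-140,-3],"rotation":[0,0.002,0]},{"gripper":1,"offset":[-247,-146,-3],"rotation":[0,0.002,0]},{"gripper":1,"offset":[-247,-146,-3],"rotation":[0,0.002,0]}]'
python3 go.py .663 -.128 .0475 0
python3 - <<'E'
from circ import *
s=shot('scene','s8');d=shot('side','d8')
cv2.imwrite('pics/c8.png',np.hstack([crop(s,280,240,140,140,2.8),crop(d,190,160,140,140,2.8)]))
E
```

```text
t: 39.8
tool_pos: [0.6617, -0.128, 0.1419]
tool_rot: [-0.002, -3.137, -0.001]
contact_force: [0.4, 0.2, -2.0]
opening: 0.0031
grip_force: 59.3
off [-1.8 -0.  94.4] rot [ 0.0009 -0.005  -0.001 ] t 39.8
```

View pics/c8.png

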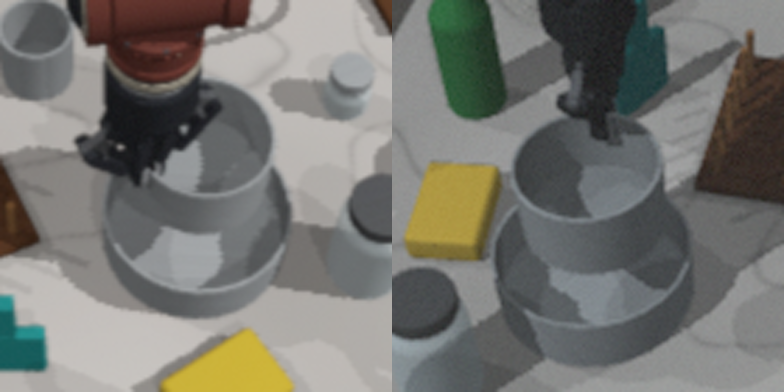

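```bash
python3 - <<'E'
from circ import *
s=load('s8');d=load('d8');w=load('w6')
S=lambda u,v:(280+u/2.8,240+v/2.8); D=lambda u,v:(190+(u-392)/2.8,160+v/2.8)
print('large scene',circ(s,[S(104,215),S(291,215),S(200,290)],.058,.088),'side',circ(d,[D(495,262),D(692,262),D(600,324)],.058,.088))
print('med scene',circ(s,[S(272,150),S(243,185),S(215,193)],.168,.062),'side',circ(d,[D(513,170),D(664,170),D(590,222)],.168,.062))
o=ctrl.get_obs();print(o['tool_pos'])
E
```

```text
large scene (array([ 0.664 , -0.0702]), array([-1.5, -1.4,  0.5])) side (array([ 0.6605, -0.0766]), array([-0.7, -0.7,  0.3]))
med scene (array([ 0.6561, -0.0691]), array([-0.1,  0.3, -0.2])) side (array([ 0.6526, -0.0677]), array([-0.9, -0.9,  0.2]))
[ 0.66131884 -0.12744458  0.14270866]
```

```bash
python3 -m handwheel '[{"gripper":1,"offset":[-3,0,20],"rotation":[0,-0.003,0]},{"gripper":1,"offset":[-6,0,40],"rotation":[0,-0.003,0]},{"gripper":1,"offset":[-6,0,58],"rotation":[0,-0.003,0]},{"gripper":1,"offset":[-6,0,72],"rotation":[0,-0.003,0]},{"gripper":1,"offset":[-6,0,82],"rotation":[0,-0.003,0]},{"gripper":1,"offset":[-6,0,89],"rotation":[0,-0.003,0]},{"gripper":1,"offset":[-6,0,93],"rotation":[0,-0.003,0]},{"gripper":1,"offset":[-6,0,94],"rotation":[0,-0.003,0]}]'
python3 ./go.py .667 -.128 .047 0
```

```text
t: 40.9
tool_pos: [0.6686, -0.1284, 0.0498]
tool_rot: [0.001, 3.14, -0.0]
contact_force: [-0.0, -0.0, -2.1]
opening: 0.0027
grip_force: 59.2
off [1.6 0.4 2.8] rot [-0.0002  0.0014 -0.0008] t 40.9
```

```bash
python3 -m handwheel '[{"gripper":1,"offset":[0,0,2],"rotation":[0,0,0]},{"gripper":1,"offset":[0,0,3],"rotation":[0,0,0]},{"gripper":0.85,"offset":[0,0,3],"rotation":[0,0,0]},{"gripper":0.67,"offset":[0,0,3],"rotation":[0,0,0]},{"gripper":0.67,"offset":[0,0,3],"rotation":[0,0,0]},{"gripper":0.67,"offset":[0,0,-10],"rotation":[0,0,0]},{"gripper":0.67,"offset":[0,0,-40],"rotation":[0,0,0]},{"gripper":0.67,"offset":[0,0,-80],"rotation":[0,0,0]}]'
python3 go.py .46 -.0908 .30 0
```

```text
t: 41.9
tool_pos: [0.6676, -0.1281, 0.1301]
tool_rot: [-0.001, -3.141, -0.001]
contact_force: [0.6, 0.7, 0.3]
opening: 0.0138
grip_force: 0.0
off [ 207.8   37.2 -169.7] rot [ 0.0005 -0.0007 -0.0008] t 41.9
```

```bash
python3 -m handwheel '[{"gripper":0.67,"offset":[10,2,-50],"rotation":[0,0,0]},{"gripper":0.3,"offset":[40,8,-100],"rotation":[0,0,0]},{"gripper":0.3,"offset":[80,15,-145],"rotation":[0,0,0]},{"gripper":0.3,"offset":[130,24,-170],"rotation":[0,0,0]},{"gripper":0.3,"offset":[180,33,-170],"rotation":[0,0,0]},{"gripper":0.3,"offset":[208,37,-170],"rotation":[0,0,0]},{"gripper":0.3,"offset":[208,37,-170],"rotation":[0,0,0]},{"gripper":0.3,"offset":[208,37,-170],"rotation":[0,0,0]}]'
python3 - <<'E'
from circ import *
d=shot('wrist','w9');s=shot('scene','s9')
cv2.imwrite('pics/c9.png',np.hstack([crop(d,0,0,640,480,.75),cv2.resize(crop(s,270,230,140,160,1),(315,360))]))
E
python3 go.py .4272 -.0908 .13 0
```

```text
t: 42.9
tool_pos: [0.4607, -0.0913, 0.3001]
tool_rot: [0.001, 3.139, -0.001]
contact_force: [0.2, -0.3, 0.3]
opening: 0.0302
grip_force: 0.0
off [ 33.8   0.4 169.5] rot [-0.      0.0009 -0.0007] t 43.0
```

View pics/c9.png

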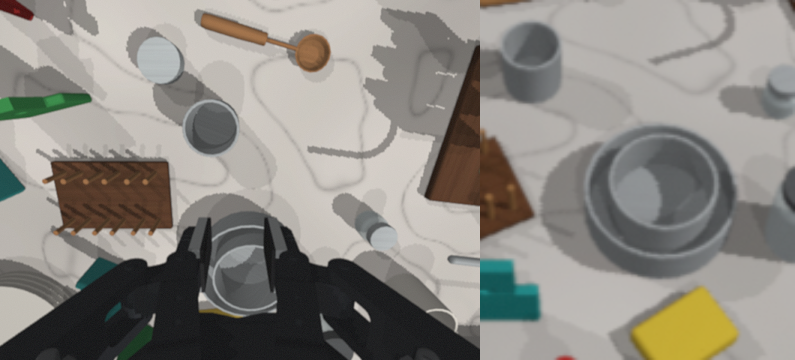

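The medium bowl sits inside the large one. The small bowl's rim in the wrist view spans u 244–317 and v 133–205.

```bash
python3 - <<'E'
from circ import *
d=load('w9');s=load('s9')
print('small',circ(d,[(244,170),(317,170),(280.5,133),(280.5,205)],.078,.038))
C=lambda u,v:(270+(u-480)/2.25,230+v/2.25)
print('med',circ(s,[C(608,180),C(718,180),C(663,132),C(663,229)],.073,.062),'large',circ(s,[C(585,195),C(735,195),C(660,126)],.058,.088))
E
```

```text
small (array([ 0.4259, -0.1276]), array([-1.9, -1.9, -2.8, -2.8]))
med (array([ 0.6659, -0.0694]), array([0.3, 0.3, 0.7, 0.7])) large (array([ 0.6711, -0.0752]), array([-2.6, -2.6, -0.3]))
```

```bash
python3 -m handwheel '[{"gripper":0.3,"offset":[15,0,50],"rotation":[0,0,0]},{"gripper":0.3,"offset":[34,0,105],"rotation":[0,0,0]},{"gripper":0.3,"offset":[34.5,0,150],"rotation":[0,0,0]},{"gripper":0.3,"offset":[34.5,0,170],"rotation":[0,0,0]},{"gripper":0.3,"offset":[34.5,0,190],"rotation":[0,0,0]},{"gripper":0.3,"offset":[34.5,0,215],"rotation":[0,0,0]},{"gripper":0.3,"offset":[34.5,0,240],"rotation":[0,0,0]},{"gripper":0.3,"offset":[34.5,0,250],"rotation":[0,0,0]}]'
python3 -m handwheel '[{"gripper":0.5,"offset":[0,0,0],"rotation":[0,0,0]},{"gripper":0.7,"offset":[0,0,0],"rotation":[0,0,0]},{"gripper":1,"offset":[0,0,0],"rotation":[0,0,0]},{"gripper":1,"offset":[0,0,0],"rotation":[0,0,0]},{"gripper":1,"offset":[0,0,0],"rotation":[0,0,0]},{"gripper":1,"offset":[0,0,0],"rotation":[0,0,0]},{"gripper":1,"offset":[0,0,0],"rotation":[0,0,0]},{"gripper":1,"offset":[0,0,0],"rotation":[0,0,0]}]' 50
python3 -m handwheel '[{"gripper":1,"offset":[0,0,-10],"rotation":[0,0,0]},{"gripper":1,"offset":[0,0,-35],"rotation":[0,0,0]},{"gripper":1,"offset":[0,0,-70],"rotation":[0,0,0]},{"gripper":1,"offset":[0,0,-100],"rotation":[0,0,0]},{"gripper":1,"offset":[0,0,-110],"rotation":[0,0,0]},{"gripper":1,"offset":[0,0,-110],"rotation":[0,0,0]},{"gripper":1,"offset":[0,0,-110],"rotation":[0,0,0]},{"gripper":1,"offset":[0,0,-110],"rotation":[0,0,0]}]'
python3 go.py .665 -.036 .162 0
```

```text
t: 44.0
tool_pos: [0.4252, -0.0907, 0.0475]
tool_rot: [-0.001, -3.139, -0.002]
contact_force: [0.4, 0.2, -1.0]
opening: 0.0301
grip_force: 0.0
t: 45.0
tool_pos: [0.4271, -0.0916, 0.0507]
tool_rot: [0.001, 3.138, -0.002]
contact_force: [0.7, -0.2, 5.7]
opening: 0.0051
grip_force: 47.8
t: 46.0
tool_pos: [0.4249, -0.0907, 0.1578]
tool_rot: [-0.001, -3.14, -0.002]
contact_force: [-0.4, 0.9, -2.0]
opening: 0.0051
grip_force: 47.1
off [-240.    55.    -4.6] rot [ 0.001  -0.0017 -0.0009] t 46.0
```

```bash
python3 -m handwheel '[{"gripper":1,"offset":[-35,8,-3],"rotation":[0,0,0]},{"gripper":1,"offset":[-80,18,-3],"rotation":[0,0,0]},{"gripper":1,"offset":[-125,29,-3],"rotation":[0,0,0]},{"gripper":1,"offset":[-170,40,-3],"rotation":[0,0,0]},{"gripper":1,"offset":[-210,49,-3],"rotation":[0,0,0]},{"gripper":1,"offset":[-232,54,-3],"rotation":[0,-0.002,0]},{"gripper":1,"offset":[-241,55,-3],"rotation":[0,-0.002,0]},{"gripper":1,"offset":[-241,55,-3],"rotation":[0,-0.002,0]}]'
python3 -m handwheel '[{"gripper":1,"offset":[0,0,0],"rotation":[0,0,0]},{"gripper":1,"offset":[0,0,20],"rotation":[0,0,0]},{"gripper":1,"offset":[0,0,40],"rotation":[0,0,0]},{"gripper":1,"offset":[0,0,60],"rotation":[0,0,0]},{"gripper":1,"offset":[0,0,75],"rotation":[0,0,0]},{"gripper":1,"offset":[0,0,85],"rotation":[0,0,0]},{"gripper":1,"offset":[0,0,92],"rotation":[0,0,0]},{"gripper":1,"offset":[0,0,95],"rotation":[0,0,0]}]'
python3 go.py .667 -.036 .061 0
```

```text
t: 47.0
tool_pos: [0.6664, -0.0363, 0.1617]
tool_rot: [0.001, 3.14, 0.0]
contact_force: [-0.4, -1.1, -1.7]
opening: 0.0052
grip_force: 49.0
t: 48.0
tool_pos: [0.6673, -0.0363, 0.0675]
tool_rot: [0.001, 3.138, -0.0]
contact_force: [-0.0, -0.2, -1.6]
opening: 0.0046
grip_force: 49.0
off [0.3 0.3 6.5] rot [-0.0001  0.0032 -0.0008] t 48.0
```

```bash
python3 -m handwheel '[{"gripper":1,"offset":[0,0,3],"rotation":[0,0,0]},{"gripper":1,"offset":[0,0,6],"rotation":[0,0,0]},{"gripper":0.85,"offset":[0,0,6],"rotation":[0,0,0]},{"gripper":0.67,"offset":[0,0,6],"rotation":[0,0,0]},{"gripper":0.67,"offset":[0,0,6],"rotation":[0,0,0]},{"gripper":0.67,"offset":[0,0,-10],"rotation":[0,0,0]},{"gripper":0.67,"offset":[0,0,-45],"rotation":[0,0,0]},{"gripper":0.67,"offset":[0,0,-95],"rotation":[0,0,0]}]'
python3 -m handwheel '[{"gripper":0.67,"offset":[20,0,-40],"rotation":[0,0,0]},{"gripper":0.67,"offset":[60,0,-80],"rotation":[0,0,0]},{"gripper":0.67,"offset":[110,0,-120],"rotation":[0,0,0]},{"gripper":0.67,"offset":[150,0,-150],"rotation":[0,0,0]},{"gripper":0.67,"offset":[180,0,-150],"rotation":[0,0,0]},{"gripper":0.67,"offset":[200,0,-150],"rotation":[0,0,0]},{"gripper":0.67,"offset":[200,0,-150],"rotation":[0,0,0]},{"gripper":0.67,"offset":[200,0,-150],"rotation":[0,0,0]}]'
python3 - <<'E'
from circ import *
d=shot('side','d10');s=shot('scene','s10')
cv2.imwrite('pics/c10.png',np.hstack([crop(s,250,120,240,260,1.6),crop(d,170,190,240,260,1.6)]))
E
```

```text
t: 49.0
tool_pos: [0.666, -0.0362, 0.1632]
tool_rot: [0.001, 3.141, 0.0]
contact_force: [0.7, 0.2, 0.4]
opening: 0.0143
grip_force: 0.0
t: 50.0
tool_pos: [0.4668, -0.0362, 0.3128]
tool_rot: [0.001, 3.137, -0.001]
contact_force: [0.6, -0.3, -0.1]
opening: 0.0144
grip_force: 0.0
```

View pics/c10.png

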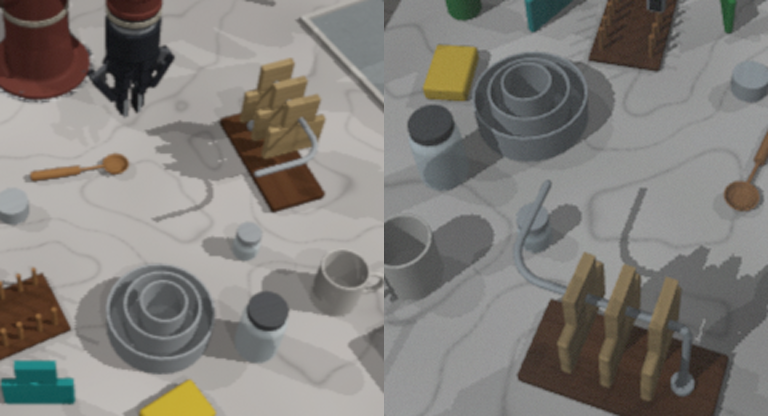

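The three boards hang still on the straight part of the rail, the bowls are nested upright, and the jar, mug and salt jar haven't moved. I hand the job in.

```bash
python3 -c "
from station import ctrl
print(ctrl.finish_job())"
```

```text
the job is handed in; nothing more can be done
None
```

The job is handed in: the last pictures showed all three boards hanging on the rail's straight part, the three bowls nested upright, and the jar, mug and salt jar where they were, but `finish_job` gave no verdict.

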